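Make up the dish-filling kit and the weighing-out kit

ROBOT

A 6-joint arm with a two-finger parallel gripper is mounted at the origin on a cart in front of the work surface, level with it; the furniture and walls round the work are solid. World frame = base frame: x ahead of the robot, y to its left, z up, the work surface at z = 0. Lengths are in mm, angles in rad, forces in N, time in s.
With the tool pointing down it reaches from about 350 to 875 mm from the base axis. Payload 4.2 kg.
Tool frame: the origin (TCP) lies midway between the tips of the shut fingers; the grasp point (between the pads) lies 19 mm behind it (tcp_to_grasp is the distance from the TCP to the grasp point, in mm); z points along the fingers, y is the line along which they close (so a half turn about z gives the same grasp; the last joint's range is limited). The gripper opens to 85 mm and grips with 20 to 120 N. Pads are 22 mm wide; open, the fingers measure 114 mm over their backs; the gripper's body (76 mm by 85 mm) begins 54 mm behind the grasp point. The pads swing forward as they close: fully open they stand 13 mm farther back than shut.
Start: joints at [1.388, 0.385, 0.008, 0, -1.194, -0.259], TCP at [267.196, 564.983, 231.312] pointing down, gripper open.
Joint ranges: [-3.14, 3.14], [-1.21, 2.06], [-1.07, 1.41], [-3.16, 2.05], [-2.99, -0.16], [-3.1, 3.1]. Speed limits (rad/s): [2.79, 2.79, 3.14, 3.14, 3.14, 3.14].

INTERFACE

Orientations are given as a unit quaternion [x, y, z, w].
In Python, from bench import read_state, get_image, job_done, tcp_to_grasp gives the robot as it stands.
- The arm moves only by the tool jog_arm, never from a script. Its argument "plan" is a list of rows, each a list of 3 entries, a list of its own where there are three numbers: the finger opening in mm, from 0 to 85.4, then the shift along the tool's x, y, z as a fraction of full scale, then the turn, a rotation vector about the tool's x, y, z as a fraction of full scale. A call has 1 to 10 rows; each row is the pose to reach, as a shift and turn from the pose commanded when the call began, along the tool's axes at that moment; what a row does not reach only later rows make up. Full scale, the value 1, is 0.1 m for a shift and 60 degrees for a turn. A row lasts 1/8 s, in which the tool goes at most 62.5 mm and 10.7 degrees, less where a joint would pass 70% of its speed; a pose out of reach is approached as far as the arm can. A call with a number of a shift or a turn outside -1 to 1 is refused whole. A call with a gripper value outside its range is refused whole. The fingers move at their own pace and stop on an object; the grip force is fixed at half the most. Time passes only in rows, so rows that repeat a pose let the fingers close. It gives the time, the measured TCP pose, the force, the opening and the grip force at its end, in the units of the state.
- read_state(): the state, without advancing time (a new reading comes with each control period).
- get_image(name): name is "scene" or "top"; returns a dict with "img" (384x512x3 uint8, red, green, blue), "range_z" (384x512 float32, mm along the optical axis (not along the pixel's ray), 0 where there is no reading), "intrinsics" (3x3 intrinsics, pixels), "extrinsics" (4x4, takes a point from camera to world coordinates). Camera axes: x right, y down, z forward; pixel columns grow to the right and rows downward; lengths in mm; the calibration is good to about 2 mm. A picture is of the moment at which its call begins.
- job_done(): hands the job in; it is judged then, once.
The state is a dict: "clock": time; "joints": joint angles; "joint_vel": joint speeds; "joint_efforts": joint torques, N m; "position": TCP position; "ee_rot": TCP orientation; "contact_force": force on the tool from outside, world axes, zero at the start; "wrist_torque": the same for the moment, N m; "gripper_width": finger opening in mm; "grasp_force": force on a finger pad.
Only numpy, scipy, OpenCV 4.12 (cv2) and the standard library are available. Lean on these libraries where they do the work, as an engineer would, in place of code of your own. Each camera call takes 0.05 s, during which the arm holds its last target. There are 200 camera calls.

TASK

Make up two kits from the stock lying on the bench. The dish-filling kit, in the tray with the one wide collar, gets the pressing disc and the brush; the weighing-out kit, in the tray with two collars, gets the beaker in the smaller collar, the sample jar in the larger one, and the spatula. Each round thing stands upright on the tray's floor inside its collar, each long tool lies about midway along in the notches of its pair of wire rests; set the beaker and the jar down, do not drop them, and leave the forceps, the rubber stopper and the meal tub where they are.

Things in the scene. Friction and masses are not known exactly. Their poses are not given: they have to be found in the camera images.
- press: black pressing disc, 84 mm across and 8 mm thick, with a knob on top at its centre, 16 mm across, from 12 to 28 mm above the underside; take it by the knob. 120 g. Origin at the centre of the underside, z up.
- brush: short round brush, pale wooden handle and dark bristle end, 96 mm long, 15 mm thick, lying on the bench. 30 g. Origin at mid-length on the underside; its y axis runs along the brush, the handle being from y = -16 to +48 mm.
- beaker: clear glass beaker, empty, standing, 70 mm high, about 52 mm across at the foot and 55 mm at the rim. 50 g. Origin at the centre of the underside, z up.
- jar: sample jar full of pale meal with a screwed-on white cap, standing, 62 mm across, 75 mm high. About 110 g. Origin at the centre of the underside, z up.
- spatula: thin steel spatula spoon lying flat on the bench, 174 mm long. 30 g. Origin at mid-length on the underside; its y axis runs along it: the straight shank, 4 mm wide and 6 mm high, from y = -55 to +87 mm, the spoon, 22 mm wide and 4 mm high, from y = -87 to -55 mm.
- filling_carrier: Fixed grey tray 156 (x) x 224 mm (y), rim 19 mm high. Origin: underside centre, on the bench; inner floor z = 7. Disc collar at x 0, y -45 mm: 96 mm inside (102 at the mouth), 10 mm high. Brush rests at x -28 and +28, y +68 mm: wire V rests, tops z = 39, notch bottom z = 25, 10 wide, mouth 34; the brush lies along tray x, either way round.
- weighing_carrier: Fixed grey tray 156 (x) x 224 mm (y), rim 19 mm high. Origin: underside centre, on the bench; inner floor z = 7. Collars 16 mm high: beaker's at x 28, y -53, 60 mm inside (66 at the mouth); jar's at x 28, y +53, 74 inside (80). Spatula rests at x -48, y -42 and +42: wire V rests, tops z = 39, notch bottom z = 25, 10 wide, mouth 34; spatula along tray y, either way.
- forceps: steel forceps, 136 mm long, 14 mm wide, 8 mm high, lying on the bench; not part of either kit. Origin at mid-length on the underside, y along them.
- stopper: black rubber stopper, 31 mm across, 20 mm high, on the bench; not part of either kit. Origin at the centre of the underside. Behind it stands a solid monitor, 0.6 m wide, its face from (x 0.66, y +0.01) to (x 0.70, y -0.57), from z = 0.09 to 0.44 m: keep arm and gripper clear of it.
- tub: flat clear tub of meal with its lid, 67 x 85 x 31 mm, behind the trays; not part of either kit. Origin at the centre of the underside. Left of the trays, from about y = 0.50 m on, stands a tall solid analyser.

How it is judged (in metres and radians):
At the end, for the whole second after the job is handed in: Disc, beaker and jar upright on the tray floor within 11 mm each way of their collars' centres; brush and spatula in the notches of their rests (11 mm across, 20 and 30 mm along, 0.2 rad); all at rest; forceps, stopper and tub within 30 mm of their start (x of press in the frame of filling_carrier between -0.011 and 0.011 m and y of press in the frame of filling_carrier between -0.056 and -0.034 m and z of press in the frame of filling_carrier between 0.003 and 0.011 m and angle between each of press, beaker, jar's own z axis and vertical below 0.1 rad and x of brush in the frame of filling_carrier between -0.02 and 0.02 m and y of brush in the frame of filling_carrier between 0.057 and 0.079 m and z of brush in the frame of filling_carrier between 0.016 and 0.04 m and angle between the y axis of brush and the x axis of filling_carrier, either way round below 0.2 rad and x of beaker in the frame of weighing_carrier between 0.017 and 0.039 m and y of beaker in the frame of weighing_carrier between -0.064 and -0.042 m and z of beaker in the frame of weighing_carrier between 0.003 and 0.011 m and x of jar in the frame of weighing_carrier between 0.017 and 0.039 m and y of jar in the frame of weighing_carrier between 0.042 and 0.064 m and z of jar in the frame of weighing_carrier between 0.003 and 0.011 m and x of spatula in the frame of weighing_carrier between -0.059 and -0.037 m and y of spatula in the frame of weighing_carrier between -0.03 and 0.03 m and z of spatula in the frame of weighing_carrier between 0.018 and 0.034 m and angle between the y axis of spatula and the y axis of weighing_carrier, either way round below 0.2 rad and linear speed of each of press, brush, beaker, jar, spatula below 0.02 m/s and distance of each of forceps, stopper, tub from where it was at the start of the episode below 0.03 m); the robot touches nothing.
It fails at once if beaker dropped (falling free faster than 0.6 m/s) (linear speed of beaker above 0.6 m/s and contact force between the fingers and beaker below 0.05 N).
It fails at once if jar dropped (falling free faster than 0.6 m/s) (linear speed of jar above 0.6 m/s and contact force between the fingers and jar below 0.05 N).
It fails at once if the forceps pushed more than 30 mm (distance of forceps from where it was at the start of the episode above 0.03 m).
It fails at once if the stopper pushed more than 30 mm (distance of stopper from where it was at the start of the episode above 0.03 m).
It fails at once if the tub pushed more than 30 mm (distance of tub from where it was at the start of the episode above 0.03 m).
It also fails if it takes over 144 s, if anything falls off the work surface, if the arm or the gripper's body presses on something with over 40 N, if the wrist force passes 120 N, or if a joint passes its speed limit or range.

## Working session

There is one attempt and no reset: what is moved stays moved. The work goes in short steps, Python scripts to look and compute and a tool call to move; the robot and the scene stay as the last step left them, time stands still between calls to the robot, and variables do not carry over. Pictures are saved under pics/ and viewed, at most 14 in all, crops included, and the job is handed in when it is done.

Besides the shell and the picture viewer there is one more tool, called after ">>>" as name(argument=value, ...), one argument or row to a line, values as JSON. jog_arm: Moves the arm, as the interface text tells. Its arguments: {"type":"object","properties":{"plan":{"type":"array"}},"required":["plan"]}

```bash
ls; mkdir -p pics; python3 - <<'E'
from bench import *
import cv2,numpy as np
s=read_state(); print(s, tcp_to_grasp if not callable(tcp_to_grasp) else tcp_to_grasp())
for n in("scene","top"):
    d=get_image(n); cv2.imwrite(f"pics/{n}0.png",d["img"][...,::-1]); np.savez(f"pics/{n}0.npz",**d); print(n,d["intrinsics"].tolist(),d["extrinsics"].round(3).tolist(), (d["range_z"]>0).mean())
E
```

```text
pics
{'clock': 0.0, 'joints': array([ 1.38759181e+00,  3.85581177e-01,  6.61583279e-03, -5.03360680e-04,
       -1.19400605e+00, -2.58597014e-01]), 'joint_vel': array([-2.82457036e-04, -7.47071582e-05,  3.38081508e-04, -6.62777449e-04,
       -4.96595145e-04, -2.28819987e-04]), 'joint_efforts': array([ 9.22200124e-04, -3.92286944e+01,  1.88391870e+01,  4.18581963e+00,
       -4.58000242e-03,  1.53510037e-06]), 'position': array([266.96300847, 564.46337824, 230.20216986]), 'ee_rot': array([ 9.75679526e-01, -2.19199054e-01, -1.92771794e-04,  1.09557724e-03]), 'contact_force': array([1.16382754, 0.34486073, 0.42263613]), 'wrist_torque': array([0.03213982, 0.05438331, 0.01106743]), 'grasp_force': 0.0, 'gripper_width': 85.28837328421656} 18.700000000000003
scene [[351.3979763662976, 0.0, 254.87678064632973], [0.0, 351.3979763662976, 191.7129285015565], [0.0, 0.0, 1.0]] [[0.796, -0.436, 0.42, 78.797], [-0.605, -0.569, 0.557, -629.401], [-0.004, -0.697, -0.717, 846.958], [0.0, 0.0, 0.0, 1.0]] 0.9958852132161459
top [[440.92504234887264, 0.0, 254.34929637274524], [0.0, 440.92504234887264, 193.16687000659243], [0.0, 0.0, 1.0]] [[0.016, -0.995, 0.101, 399.45], [-1.0, -0.017, -0.0, -7.444], [0.002, -0.101, -0.995, 1280.372], [0.0, 0.0, 0.0, 1.0]] 0.9958699544270834
```

View pics/scene0.png

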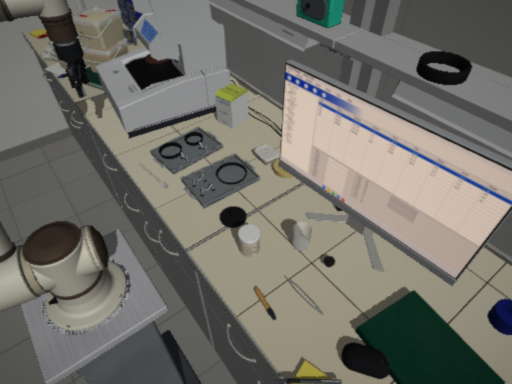

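View pics/top0.png

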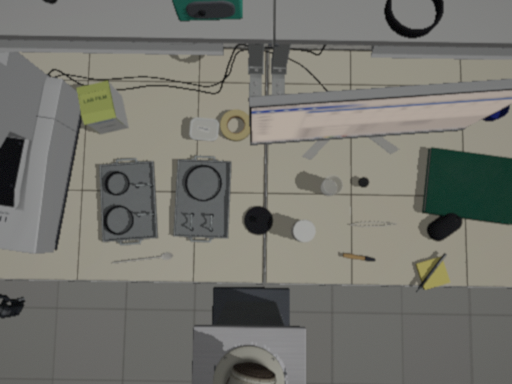

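Scene: press (233,216), jar (249,239), beaker (302,235), brush (263,302), forceps (303,293), stopper (328,260), spatula (153,175). Top: weighing tray (127,200), filling tray (202,197), press (258,220), jar (304,231), beaker (331,186), brush (357,257), spatula (142,258). I'll measure next, starting with an enlarged view.

```bash
cat > h.py <<'E'
import numpy as np,cv2
def load(n): return dict(np.load(f"pics/{n}.npz"))
def cloud(d):
    K,T,z=d["intrinsics"],d["extrinsics"],d["range_z"].astype(float)
    v,u=np.mgrid[:z.shape[0],:z.shape[1]]
    p=np.stack([(u-K[0,2])/K[0,0]*z,(v-K[1,2])/K[1,1]*z,z],-1)
    return p@T[:3,:3].T+T[:3,3]
def px2w(d,u,v,z):
    """intersect pixel rays with world plane z"""
    K,T=d["intrinsics"],d["extrinsics"]
    r=np.stack([(np.asarray(u,float)-K[0,2])/K[0,0],(np.asarray(v,float)-K[1,2])/K[1,1],np.ones(np.shape(u))],-1)@T[:3,:3].T
    return T[:3,3]+r*((z-T[2,3])/r[...,2])[...,None]
def w2px(d,P):
    K,T=d["intrinsics"],d["extrinsics"]; c=(np.asarray(P,float)-T[:3,3])@T[:3,:3]
    return (c@K.T)[...,:2]/c[...,2:]
def rect(d,x0,x1,y0,y1,z,s):
    """orthorectified view of plane z; row 0 = x1 (far), col 0 = y1 (left); s px/mm"""
    X,Y=np.meshgrid(np.arange(x1,x0,-1/s),np.arange(y1,y0,-1/s),indexing="ij")
    m=w2px(d,np.stack([X,Y,np.full_like(X,z)],-1)).astype(np.float32)
    return cv2.remap(d["img"],m[...,0],m[...,1],cv2.INTER_CUBIC)
E
python3 - <<'E'
from h import *
for n in("top0","scene0"):
    d=load(n);P=cloud(d)
    m=(P[...,2]<150)&(P[...,0]>280)&(P[...,0]<640)&(abs(P[...,1])<450)
    fl=m&(abs(P[...,2])<6); print(n,"bench z",np.median(P[fl][:,2]),P[fl][:,2].std())
    lab=((P[...,2]>9)&m).astype(np.uint8)
    k,L,st,c=cv2.connectedComponentsWithStats(lab)
    for i in range(1,k):
        if st[i,4]>12:
            q=P[L==i]; t=q[q[:,2]>np.percentile(q[:,2],95)-5]
            print(c[i].round(1),st[i,4],"z95 %.1f"%np.percentile(q[:,2],95),"topmean",t.mean(0).round(1),"min",q.min(0).round(),"max",q.max(0).round())
t,s=load("top0"),load("scene0")
# both rectified at z=0: stacked
a=rect(t,290,600,-350,420,0,1);b=rect(s,290,600,-350,420,0,1)
o=np.vstack([a[:300],b[:300]]); cv2.imwrite("pics/rect.png",np.ascontiguousarray(o[...,::-1]))
E
```

```text
top0 bench z 0.34678084720269453 2.6142545469569334
[201.5 192.3] 984 z95 22.0 topmean [518.1 140.   19.6] min [385.  61.   9.] max [634. 221.  26.]
[124.6 201.3] 1405 z95 25.6 topmean [490.2 364.8  24.4] min [373. 267.   9.] max [625. 443.  41.]
[207.8 172.2] 13 z95 12.8 topmean [586.9 128.5  10.2] min [579. 122.   9.] max [593. 133.  14.]
[332.3 185.1] 207 z95 71.5 topmean [ 550.6 -228.    70. ] min [ 523. -251.    9.] max [ 576. -196.   77.]
[363.2 182.1] 96 z95 24.9 topmean [ 563.5 -321.8   22. ] min [ 550. -336.   15.] max [ 579. -307.   26.]
[213.9 204.9] 15 z95 12.6 topmean [492.1 108.1  10.1] min [483.  97.   9.] max [504. 122.  13.]
[218.3 209.9] 15 z95 12.4 topmean [477.9  95.2  10.5] min [466.  90.   9.] max [489.  99.  13.]
[257.5 219.4] 186 z95 29.5 topmean [449.3 -21.   28.6] min [416. -51.   9.] max [488.  14.  34.]
[192.1 222.2] 86 z95 36.4 topmean [441.8 170.4  36. ] min [407. 147.   9.] max [479. 186.  38.]
[211.1 221.9] 57 z95 36.4 topmean [440.7 114.1  34.9] min [417. 105.   9.] max [474. 122.  38.]
[269.2 221.2] 38 z95 13.2 topmean [447.6 -52.2  10.7] min [434. -
[... 695 characters left out ...]
192 z95 25.3 topmean [492.5 361.7  24. ] min [375. 268.   9.] max [626. 443.  40.]
[219.6 178.6] 1281 z95 23.0 topmean [500.7 137.3  21.8] min [386.  60.   9.] max [635. 224.  40.]
[232.4 215.5] 260 z95 28.4 topmean [450.2 -20.2  29. ] min [408. -62.   9.] max [491.  20.  34.]
[301.2 235. ] 456 z95 70.0 topmean [ 555.1 -216.9   68.8] min [ 524. -250.    9.] max [ 578. -194.   74.]
[248.5 239.2] 603 z95 77.4 topmean [ 422.  -144.3   75.6] min [ 391. -175.   10.] max [ 452. -112.   80.]
[328.6 260.5] 98 z95 23.2 topmean [ 565.6 -320.8   21.2] min [ 550. -336.   12.] max [ 579. -304.   25.]
[264.5 302.8] 177 z95 16.6 topmean [ 349.9 -307.9   14.1] min [ 340. -355.    9.] max [ 363. -261.   18.]
```

View pics/rect.png

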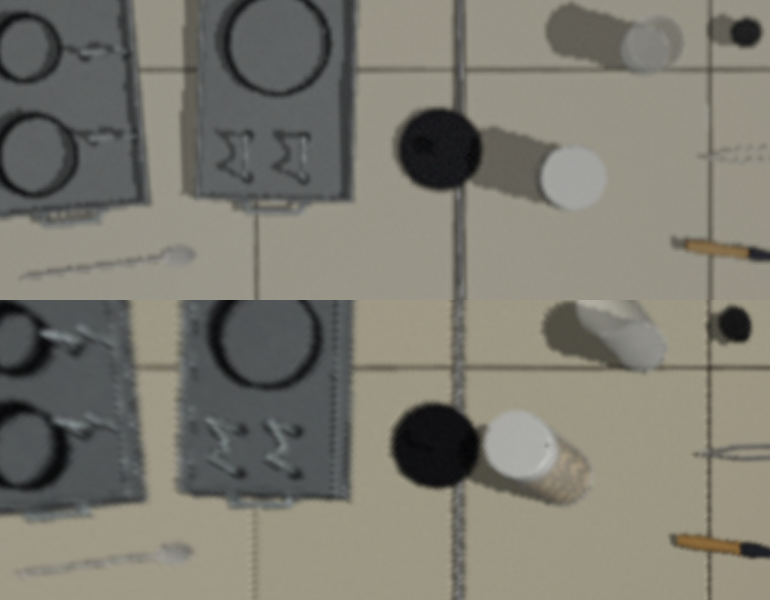

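The rectified view (top camera upper, scene camera lower, 1 px/mm) shows the trays turned about 90°, with the spatula spoon at right and the brush handle at left. Next I'll fit the tray poses and the tool axes.

```bash
cat > fit.py <<'E'
from h import *
t,s=load("top0"),load("scene0")
S=2
def mask(d,box,z,f):
    im=rect(d,*box,z,S); hsv=cv2.cvtColor(cv2.GaussianBlur(im,(5,5),0),cv2.COLOR_RGB2HSV).astype(int)
    m=f(im.astype(int),hsv).astype(np.uint8); k,L,st,_=cv2.connectedComponentsWithStats(m)
    i=1+st[1:,4].argmax(); return L==i,im
def towld(box,pts): return np.stack([box[1]-pts[:,1]/S,box[3]-pts[:,0]/S],-1)
for name,box,z,f in [("brush",(310,390,-380,-240),7,lambda i,h:(i.sum(2)<270)|(h[...,1]>90)),
                 ("spatula",(300,370,205,415),3,None)]:
    for cn,d in(("top",t),("scene",s)):
        if f is None:
            im=rect(d,*box,z,S); g=cv2.cvtColor(im,cv2.COLOR_RGB2LAB).astype(int)
            bg=np.median(g.reshape(-1,3),0); m=(abs(g-bg).sum(2)>14).astype(np.uint8)
            m=cv2.morphologyEx(m,cv2.MORPH_CLOSE,np.ones((5,13)));k,L,st,_=cv2.connectedComponentsWithStats(m);m=L==1+st[1:,4].argmax()
        else: m,im=mask(d,box,z,f)
        q=towld(box,np.argwhere(m)[:,::-1].astype(float))
        r=cv2.minAreaRect(q.astype(np.float32)); vx,vy,_,_=cv2.fitLine(q.astype(np.float32),cv2.DIST_L2,0,.01,.01).ravel()
        a=(q-q.mean(0))@np.array([vx,vy]);mid=q.mean(0)+np.array([vx,vy])*(a.max()+a.min())/2
        print(name,cn,"n",m.sum(),"mid",mid.round(1),"len %.1f"%(a.max()-a.min()),"wid",np.round(r[1],1),"dir deg %.1f"%np.degrees(np.arctan2(vy,vx)))
# trays: model overlay fit by rim edge: point cloud with z in 3..60 & dark grey
from scipy.optimize import minimize
for name,box,g0 in [("fill",(360,660,40,240),(511,140,90)),("weigh",(350,650,245,460),(497,358,94))]:
    for cn,d in(("top",t),("scene",s)):
        im=rect(d,*box,19,S); gr=cv2.GaussianBlur(im,(5,5),0).astype(float).mean(2)
        bg=np.percentile(gr,85); 
        hs=cv2.cvtColor(im,cv2.COLOR_RGB2HSV)
        m=((gr<0.78*bg)).astype(np.float32)
        X,Y=np.meshgrid(box[1]-np.arange(m.shape[0])/S,box[3]-np.arange(m.shape[1])/S,indexing="ij")
        def cost(p):
            a=np.radians(p[2]);c,q=np.cos(a),np.sin(a);dx,dy=X-p[0],Y-p[1]
            u=c*dx+q*dy;v=-q*dx+c*dy
            sd=np.minimum(78-abs(u),112-abs(v)); w=1/(1+np.exp(-np.clip(sd/1.5,-30,30)))
            return -((m-.55)*w).mean()
        r=minimize(cost,g0,method="Nelder-Mead",options=dict(initial_simplex=[g0,np.add(g0,(8,0,0)),np.add(g0,(0,8,0)),np.add(g0,(0,0,3))]))
        print(name,cn,r.x.round(1),r.fun.round(4))
E
python3 fit.py
```

```text
brush top n 3631 mid [ 350.4 -305.3] len 100.6 wid [100.6  13.9] dir deg 81.9
brush scene n 5182 mid [ 351.9 -304.8] len 102.3 wid [101.9  25.6] dir deg 82.0
spatula top n 6032 mid [336.4 311.9] len 177.7 wid [ 18.5 177.6] dir deg -81.9
spatula scene n 3857 mid [334.6 334.2] len 132.5 wid [ 10.5 132.5] dir deg -82.1
fill top [511.3 147.9  88.6] -0.257
fill scene [509.1 136.8  88.6] -0.2592
weigh top [500.1 359.5  95.4] -0.241
weigh scene [497.9 348.6  94.8] -0.2395
```

```bash
python3 - <<'E'
from h import *
t,s=load("top0"),load("scene0");S=3
tiles=[]
for name,z,c,r0 in [("disc",17,(554,142),51),("beak",23,(549,388),33),("jar",23,(445,382),40)]:
    row=[]
    for cn,d in(("top",t),("scene",s)):
        box=(c[0]-65,c[0]+65,c[1]-65,c[1]+65); im=rect(d,*box,z,S); g=cv2.GaussianBlur(im,(7,7),0)
        gx=cv2.cvtColor(g,cv2.COLOR_RGB2GRAY)
        res=cv2.HoughCircles(gx,cv2.HOUGH_GRADIENT,1,400,param1=60,param2=12,minRadius=int((r0-6)*S),maxRadius=int((r0+7)*S))
        u,v,r=res[0,0]; print(name,cn,"x %.1f y %.1f r %.1f"%(box[1]-v/S,box[3]-u/S,r/S))
        o=im.copy();cv2.circle(o,(int(u),int(v)),int(r),(255,0,0),1);cv2.circle(o,(int(u),int(v)),2,(255,0,0),-1);row.append(cv2.resize(o,(260,260)))
    tiles.append(np.vstack(row))
cv2.imwrite("pics/col.png",np.hstack(tiles)[...,::-1])
# rests in cloud
for n in("top0","scene0"):
    P=cloud(load(n)).reshape(-1,3); P=P[(P[:,2]>29)&(P[:,2]<46)]
    for nm,b in [("f1",(400,490,145,200)),("f2",(400,490,90,140)),("w1",(500,580,290,345)),("w2",(420,500,290,345))]:
        q=P[(P[:,0]>b[0])&(P[:,0]<b[1])&(P[:,1]>b[2])&(P[:,1]<b[3])]; print(n,nm,len(q),q.mean(0).round(1) if len(q) else "", q.min(0).round() if len(q) else "",q.max(0).round() if len(q) else "")
E
```

```text
Traceback (most recent call last):
TypeError: 'NoneType' object is not subscriptable
```

```bash
python3 - <<'E'
from h import *
t,s=load("top0"),load("scene0");S=3
tiles=[]
for name,z,c,r0 in [("disc",17,(554,142),51),("beak",23,(549,388),33),("jar",23,(445,382),40)]:
    row=[]
    for cn,d in(("top",t),("scene",s)):
        box=(c[0]-75,c[0]+75,c[1]-75,c[1]+75); im=rect(d,*box,z,S); g=cv2.GaussianBlur(im,(7,7),0)
        gx=cv2.cvtColor(g,cv2.COLOR_RGB2GRAY).astype(np.float32)
        best=None
        for R in np.arange(r0-5,r0+6,1.):
            n=int(2*R*S+7)|1; k=np.zeros((n,n),np.float32); cv2.circle(k,(n//2,n//2),int(R*S),1,6); k/=k.sum()
            f=cv2.filter2D(gx,-1,k); h=f.shape[0]//2; w=25*S; f=f[h-w:h+w,h-w:h+w]
            i=np.unravel_index(f.argmin(),f.shape)
            if best is None or f[i]<best[0]: best=(f[i],i[1]+h-w,i[0]+h-w,R)
        _,u,v,R=best; print(name,cn,"x %.1f y %.1f R %.1f g %.0f"%(box[1]-v/S,box[3]-u/S,R,best[0]))
        o=cv2.convertScaleAbs(im,alpha=1.5);cv2.circle(o,(int(u),int(v)),int(R*S),(255,0,0),1);row.append(cv2.resize(o,(260,260)))
    tiles.append(np.vstack(row))
cv2.imwrite("pics/col.png",np.hstack(tiles)[...,::-1])
for n in("top0","scene0"):
    P=cloud(load(n)).reshape(-1,3); P=P[(P[:,2]>29)&(P[:,2]<46)]
    for nm,b in [("f1",(400,490,145,200)),("f2",(400,490,90,140)),("w1",(500,580,290,345)),("w2",(420,500,290,345))]:
        q=P[(P[:,0]>b[0])&(P[:,0]<b[1])&(P[:,1]>b[2])&(P[:,1]<b[3])]; print(n,nm,len(q),q.mean(0).round(1) if len(q) else "", q.min(0).round() if len(q) else "",q.max(0).round() if len(q) else "")
E
```

```text
disc top x 555.3 y 141.3 R 50.0 g 37
disc scene x 555.0 y 138.3 R 50.0 g 25
beak top x 549.3 y 387.7 R 32.0 g 31
beak scene x 547.3 y 382.0 R 31.0 g 19
jar top x 444.3 y 378.0 R 39.0 g 32
jar scene x 442.7 y 371.7 R 39.0 g 18
top0 f1 16 [441.2 170.7  34.3] [424. 169.  29.] [460. 173.  38.]
top0 f2 16 [441.3 114.4  33.5] [422. 113.  29.] [459. 116.  38.]
top0 w1 11 [544.3 308.   35.6] [543. 292.  30.] [547. 327.  41.]
top0 w2 13 [460.1 310.6  35.9] [458. 290.  30.] [464. 322.  41.]
scene0 f1 16 [444.8 171.7  34.8] [425. 169.  29.] [464. 174.  40.]
scene0 f2 16 [441.  116.   34.4] [422. 112.  29.] [460. 119.  40.]
scene0 w1 13 [545.2 313.5  34.7] [540. 294.  30.] [549. 330.  40.]
scene0 w2 9 [461.5 312.9  34.2] [459. 291.  30.] [466. 323.  38.]
```

View pics/col.png

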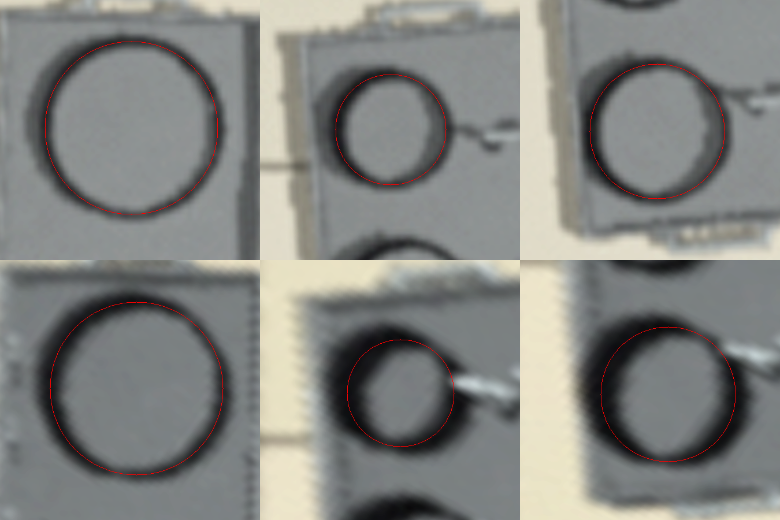

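```bash
cat > go.py <<'E'
# usage: go.py x y z yawdeg [x y z yaw ...] : jog numbers for consecutive calls from the present pose
import sys,numpy as np
from scipy.spatial.transform import Rotation as R
from bench import read_state
s=read_state(); p=np.array(s["position"]); r=R.from_quat(s["ee_rot"])
M=r.as_matrix(); print("clk %.1f"%s["clock"],"pos",p.round(1),"yaw %.1f"%np.degrees(np.arctan2(M[1,0],M[0,0])),"tilt %.2f"%np.degrees(np.arccos(-M[2,2])),"w %.1f F"%s["gripper_width"],s["contact_force"].round(1),"grip %.1f"%s["grasp_force"],"j",s["joints"].round(2))
a=list(map(float,sys.argv[1:]))
for i in range(0,len(a),4):
    q=np.array(a[i:i+3]); g=R.from_euler("z",a[i+3],degrees=True)*R.from_matrix(np.diag([1,-1,-1]))
    n=0
    while n<12:
        d=r.inv().apply(q-p)/100; w=np.degrees((r.inv()*g).as_rotvec())/60
        k=max(1,abs(d).max()/.99,np.abs(w).max()/.99); d=(d/k).round(3); w=(w/k).round(3); n+=1
        print(f"-> {q} ",d.tolist(),w.tolist())
        p=p+r.apply(d*100); r=r*R.from_rotvec(np.radians(w*60))
        if k==1: break
E
python3 go.py 336.5 312 150 -81.9  336.5 312 60 -81.9
```

```text
clk 0.1 pos [267.  564.5 230.4] yaw -25.3 tilt 0.11 w 85.3 F [-0.2 -0.5 -0.1] grip 0.0 j [ 1.39  0.39  0.01 -0.   -1.19 -0.26]
-> [336.5 312.  150. ]  [0.852, 0.99, 0.403] [0.001, -0.0, 0.471]
-> [336.5 312.  150. ]  [0.99, 0.38, 0.326] [0.0, -0.001, 0.381]
-> [336.5 312.  150. ]  [0.252, -0.008, 0.078] [0.0, 0.0, 0.091]
-> [336.5 312.   60. ]  [-0.0, -0.0, 0.9] [0.0, 0.0, -0.0]
```

>>> jog_arm(
  plan=[
    [60,[0.85,0.99,0.4],[0,0,0.47]],
    [60,[0.85,0.99,0.4],[0,0,0.47]],
    [60,[0.85,0.99,0.4],[0,0,0.47]],
    [60,[0.85,0.99,0.4],[0,0,0.47]],
  ],
)

```text
clock: 0.6
position: [301.9, 438.1, 191.1]
ee_rot: [0.893, -0.45, 0.0, 0.0]
contact_force: [-0.6, 0.6, 0.8]
gripper_width: 60.1
grasp_force: 0.0
```

>>> jog_arm(
  plan=[
    [30,[0.99,0.38,0.33],[0,0,0.38]],
    [30,[0.99,0.38,0.33],[0,0,0.38]],
    [30,[0.99,0.38,0.33],[0,0,0.38]],
    [30,[0.99,0.38,0.33],[0,0,0.38]],
  ],
)

```text
clock: 1.1
position: [330.5, 338.5, 158.9]
ee_rot: [0.787, -0.617, -0.0, -0.001]
contact_force: [0.0, 0.6, 0.2]
gripper_width: 29.8
grasp_force: 0.0
```

```bash
python3 go.py 336.5 312 60 -81.9 336.5 312 30 -81.9
```

```text
clk 1.1 pos [330.5 338.5 158.9] yaw -76.2 tilt 0.12 w 29.8 F [0.  0.6 0.2] grip 0.0 j [ 1.14  0.2  -0.46  0.   -0.91 -0.9 ]
-> [336.5 312.   60. ]  [0.273, 0.007, 0.989] [-0.001, 0.001, 0.096]
-> [336.5 312.   30. ]  [0.0, 0.0, 0.3] [-0.0, 0.0, -0.0]
```

>>> jog_arm(
  plan=[
    [30,[0.27,0.005,0.99],[0,0,0.095]],
    [30,[0.27,0.005,0.99],[0,0,0.095]],
    [30,[0.27,0.005,0.99],[0,0,0.095]],
    [30,[0.27,0.005,0.99],[0,0,0.095]],
  ],
)

```text
clock: 1.6
position: [336.8, 313.2, 60.7]
ee_rot: [0.755, -0.655, -0.0, -0.002]
contact_force: [-0.4, -0.2, 0.1]
gripper_width: 30.2
grasp_force: 0.0
```

```bash
python3 go.py 336.5 312 3 -81.9; python3 - <<'E'
from bench import *; import cv2,numpy as np
o=[]
for n,(u,v) in (("top",(143,258)),("scene",(160,175))):
    d=get_image(n); np.savez(f"pics/{n}1.npz",**d); o.append(cv2.resize(d["img"][v-40:v+40,max(0,u-50):u+50],None,fx=4,fy=4,interpolation=cv2.INTER_CUBIC))
cv2.imwrite("pics/sp1.png",np.hstack(o)[...,::-1])
E
```

```text
clk 1.6 pos [336.8 313.2  60.7] yaw -81.9 tilt 0.21 w 30.2 F [-0.4 -0.2  0.1] grip 0.0 j [ 1.1   0.32 -0.61  0.   -0.64 -0.96]
-> [336.5 312.    3. ]  [0.013, 0.007, 0.577] [-0.002, 0.002, 0.001]
```

View pics/sp1.png

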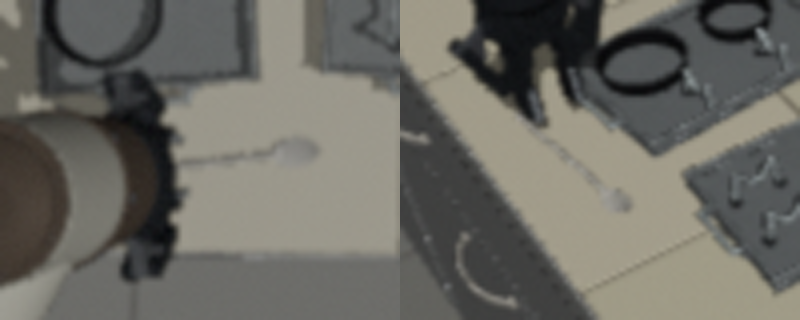

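The right half (scene camera) shows the fingers straddling the spatula shank at about (530,110). I'll go down and grip.

>>> jog_arm(
  plan=[
    [30,[0.01,0.005,0.4],[0,0,0]],
    [30,[0.01,0.005,0.58],[0,0,0]],
    [30,[0.01,0.005,0.58],[0,0,0]],
    [0,[0.01,0.005,0.58],[0,0,0]],
    [0,[0.01,0.005,0.58],[0,0,0]],
    [0,[0.01,0.005,0.58],[0,0,0]],
    [0,[0.01,0.005,0.58],[0,0,0]],
    [0,[0.01,0.005,0.58],[0,0,0]],
    [0,[0.01,0.005,0.58],[0,0,0]],
  ],
)

```text
clock: 2.82
position: [336.2, 310.8, 2.8]
ee_rot: [0.755, -0.656, -0.0, -0.002]
contact_force: [-1.4, 0.8, 7.8]
gripper_width: 2.0
grasp_force: 59.4
```

```bash
python3 go.py 336.5 312 85 -81.9 503.3 307.2 85 5.2
```

```text
clk 2.8 pos [336.2 310.8   2.8] yaw -82.0 tilt 0.21 w 2.0 F [-1.4  0.8  7.8] grip 59.4 j [ 1.1   0.43 -0.67  0.   -0.47 -0.96]
-> [336.5 312.   85. ]  [-0.013, -0.006, -0.822] [-0.002, 0.003, -0.001]
-> [503.3 307.2  85. ]  [0.169, -0.99, 0.0] [0.0, -0.0, -0.874]
-> [503.3 307.2  85. ]  [0.588, -0.31, 0.0] [0.0, -0.0, -0.578]
```

>>> jog_arm(
  plan=[
    [0,[-0.01,0,-0.3],[0,0,0]],
    [0,[-0.01,0,-0.83],[0,0,0]],
    [0,[-0.01,0,-0.83],[0,0,0]],
    [0,[-0.01,0,-0.83],[0,0,0]],
  ],
)

```text
clock: 3.32
position: [335.2, 310.2, 84.5]
ee_rot: [0.754, -0.656, -0.0, -0.0]
contact_force: [-0.3, 0.8, -0.7]
gripper_width: 1.7
grasp_force: 58.9
```

>>> jog_arm(
  plan=[
    [0,[0.08,-0.5,0],[0,0,-0.2]],
    [0,[0.17,-0.99,0],[0,0,-0.87]],
    [0,[0.17,-0.99,0],[0,0,-0.87]],
    [0,[0.17,-0.99,0],[0,0,-0.87]],
    [0,[0.17,-0.99,0],[0,0,-0.87]],
    [0,[0.17,-0.99,0],[0,0,-0.87]],
    [0,[0.17,-0.99,0],[0,0,-0.87]],
  ],
)

```text
clock: 4.2
position: [435.5, 307.0, 83.4]
ee_rot: [0.966, -0.258, -0.0, 0.001]
contact_force: [0.0, -0.1, -0.3]
gripper_width: 1.6
grasp_force: 59.0
```

>>> jog_arm(
  plan=[
    [0,[0.59,-0.31,0],[0,0,-0.58]],
    [0,[0.59,-0.31,0],[0,0,-0.58]],
    [0,[0.59,-0.31,0],[0,0,-0.58]],
    [0,[0.59,-0.31,0],[0,0,-0.58]],
    [0,[0.59,-0.31,0],[0,0,-0.58]],
    [0,[0.59,-0.31,0],[0,0,-0.58]],
  ],
)

```text
clock: 4.95
position: [502.3, 305.0, 84.2]
ee_rot: [0.999, 0.043, -0.0, 0.0]
contact_force: [0.1, -0.7, -0.7]
gripper_width: 1.8
grasp_force: 59.0
```

```bash
python3 go.py 503.3 307.2 40 5.2; python3 - <<'E'
from bench import *; import cv2,numpy as np
o=[]
for n,(u,v) in (("top",(140,200)),("scene",(185,150))):
    d=get_image(n); np.savez(f"pics/{n}2.npz",**d); o.append(cv2.resize(d["img"][v-50:v+50,u-50:u+50],None,fx=4,fy=4,interpolation=cv2.INTER_CUBIC))
cv2.imwrite("pics/sp2.png",np.hstack(o)[...,::-1])
E
```

```text
clk 5.0 pos [502.3 305.   84.2] yaw 4.9 tilt 0.02 w 1.8 F [ 0.1 -0.7 -0.7] grip 59.0 j [ 0.82  0.47 -0.27 -0.   -0.83  0.84]
-> [503.3 307.2  40. ]  [0.012, -0.021, 0.441] [0.0, 0.0, -0.005]
```

View pics/sp2.png

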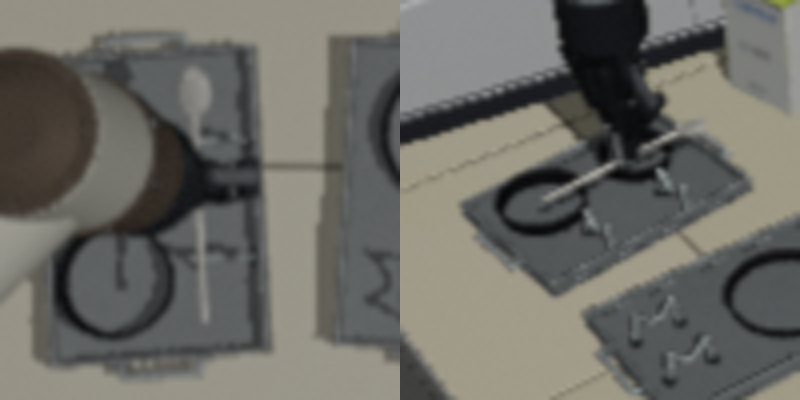

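The spatula is held level above its rests, at tile (205,190) in the top view. I'll lower it.

>>> jog_arm(
  plan=[
    [0,[0.01,-0.02,0.3],[0,0,0]],
    [0,[0.01,-0.02,0.45],[0,0,0]],
    [0,[0.01,-0.02,0.5],[0,0,0]],
    [0,[0.01,-0.02,0.54],[0,0,0]],
    [0,[0.01,-0.02,0.54],[0,0,0]],
  ],
)

```text
clock: 5.68
position: [503.5, 307.2, 30.6]
ee_rot: [0.999, 0.044, 0.0, -0.0]
contact_force: [0.1, -0.4, -0.9]
gripper_width: 1.6
grasp_force: 59.0
```

```bash
python3 go.py; python3 - <<'E'
from bench import *; import cv2,numpy as np
o=[]
for n,(u,v) in (("top",(140,200)),("scene",(185,150))):
    d=get_image(n); np.savez(f"pics/{n}3.npz",**d); o.append(cv2.resize(d["img"][v-50:v+50,u-50:u+50],None,fx=4,fy=4,interpolation=cv2.INTER_CUBIC))
cv2.imwrite("pics/sp3.png",np.hstack(o)[...,::-1])
E
```

```text
clk 5.7 pos [503.5 307.2  30.6] yaw 5.0 tilt 0.03 w 1.6 F [ 0.1 -0.4 -0.9] grip 59.0 j [ 0.82  0.54 -0.31  0.   -0.72  0.84]
```

View pics/sp3.png

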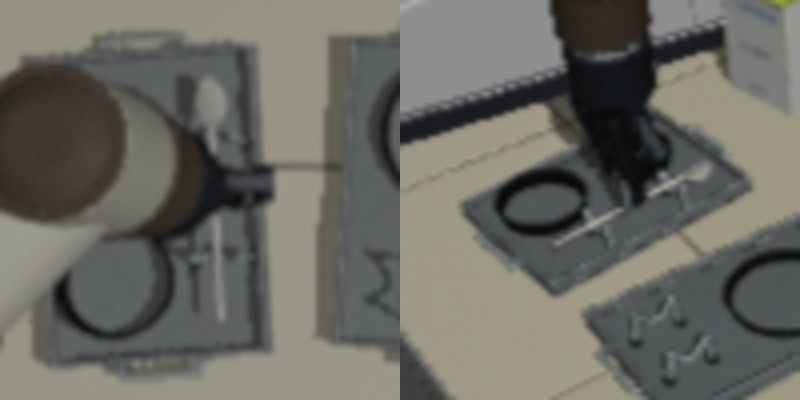

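The spatula lies in the notches of both rests, at tiles (215,140) and (222,255). I'll lower it a little more, release and rise.

>>> jog_arm(
  plan=[
    [0,[0,0,0.03],[0,0,0]],
    [0,[0,0,0.03],[0,0,0]],
    [8,[0,0,0.03],[0,0,0]],
    [16,[0,0,0.03],[0,0,0]],
    [24,[0,0,0.03],[0,0,0]],
    [24,[0,0,-0.3],[0,0,0]],
    [24,[0,0,-0.8],[0,0,0]],
    [24,[0,0,-0.99],[0,0,0]],
    [24,[0,0,-0.99],[0,0,0]],
  ],
)

```text
clock: 6.9
position: [503.9, 307.8, 131.1]
ee_rot: [0.999, 0.044, 0.001, -0.001]
contact_force: [0.6, 0.5, -0.4]
gripper_width: 24.2
grasp_force: 0.0
```

```bash
python3 go.py 450 -21 120 -90; python3 - <<'E'
from bench import *; import cv2,numpy as np
o=[]
for n,(u,v) in (("top",(140,200)),("scene",(185,150))):
    d=get_image(n); np.savez(f"pics/{n}4.npz",**d); o.append(cv2.resize(d["img"][v-50:v+50,u-50:u+50],None,fx=4,fy=4,interpolation=cv2.INTER_CUBIC))
cv2.imwrite("pics/sp4.png",np.hstack(o)[...,::-1])
E
```

```text
clk 6.9 pos [503.9 307.8 131.1] yaw 5.0 tilt 0.23 w 24.2 F [ 0.6  0.5 -0.4] grip 0.0 j [ 0.82  0.41 -0.22  0.   -0.93  0.84]
-> [450. -21. 120.]  [-0.252, 0.99, 0.031] [-0.001, -0.0, 0.485]
-> [450. -21. 120.]  [0.261, 0.99, 0.031] [-0.001, 0.0, 0.487]
-> [450. -21. 120.]  [0.894, 0.925, 0.041] [-0.002, 0.0, 0.611]
```

View pics/sp4.png

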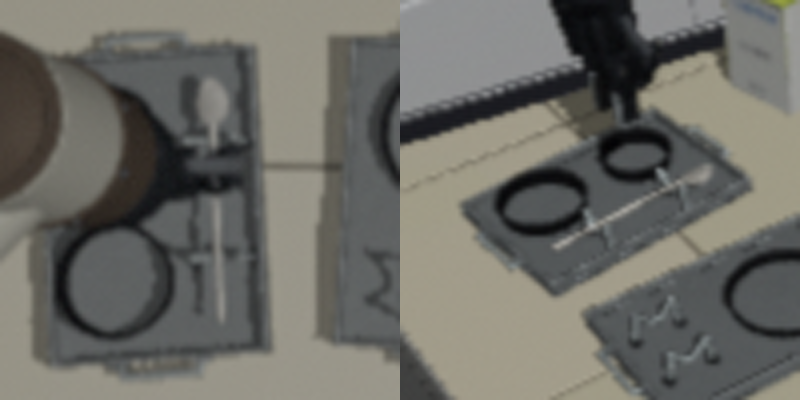

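The spatula rests in both notches. Next is the press.

>>> jog_arm(
  plan=[
    [40,[-0.25,0.99,0],[0,0,0.485]],
    [40,[-0.25,0.99,0],[0,0,0.485]],
    [40,[-0.25,0.99,0],[0,0,0.485]],
    [40,[-0.25,0.99,0],[0,0,0.485]],
  ],
)

```text
clock: 7.5
position: [486.3, 205.4, 128.0]
ee_rot: [0.978, -0.209, -0.001, 0.001]
contact_force: [-0.3, -0.1, -0.5]
gripper_width: 40.0
grasp_force: 0.0
```

>>> jog_arm(
  plan=[
    [40,[0.26,0.99,0],[0,0,0.485]],
    [40,[0.26,0.99,0],[0,0,0.485]],
    [40,[0.26,0.99,0],[0,0,0.485]],
    [40,[0.26,0.99,0],[0,0,0.485]],
  ],
)

```text
clock: 8.0
position: [470.1, 105.2, 128.7]
ee_rot: [0.895, -0.446, -0.0, 0.001]
contact_force: [0.5, -0.3, 0.3]
gripper_width: 39.9
grasp_force: 0.0
```

>>> jog_arm(
  plan=[
    [40,[0.89,0.92,0],[0,0,0.61]],
    [40,[0.89,0.92,0],[0,0,0.61]],
    [40,[0.89,0.92,0],[0,0,0.61]],
    [40,[0.89,0.92,0],[0,0,0.61]],
    [40,[0.89,0.92,0],[0,0,0.61]],
  ],
)

```text
clock: 8.62
position: [450.1, -20.7, 128.9]
ee_rot: [0.71, -0.704, -0.0, 0.0]
contact_force: [0.1, 0.0, -0.4]
gripper_width: 40.2
grasp_force: 0.0
```

```bash
python3 go.py 450 -21 55 -90;python3 - <<'E'
from h import *
for n in("top0","scene0"):
    P=cloud(load(n)).reshape(-1,3); b=P[(abs(P[:,0]-450)<14)&(abs(P[:,1]+21)<14)&(P[:,2]>20)]
    print(n,"knob",len(b),b.mean(0).round(1)); q=P[(abs(P[:,0]-450)<60)&(abs(P[:,1]+21)<60)&(P[:,2]>5)&(P[:,2]<12)]
    d=load(n); box=(385,515,-90,50); z=8; im=rect(d,*box,z,2); m=(im.mean(2)<60).astype(np.uint8)
    k,L,st,_=cv2.connectedComponentsWithStats(m); i=1+st[1:,4].argmax(); c=np.argwhere(L==i); (v,u),r=cv2.minEnclosingCircle(c.astype(np.float32)); print("disc",515-v/2,50-u/2,r/2, 515-c[:,0].mean()/2, 50-c[:,1].mean()/2)
E
```

```text
clk 8.6 pos [450.1 -20.7 128.9] yaw -89.6 tilt 0.04 w 40.2 F [ 0.1  0.  -0.4] grip 0.0 j [ 0.32  0.2  -0.55 -0.   -0.82 -0.31]
-> [450. -21.  55.]  [0.003, 0.0, 0.739] [0.001, -0.0, 0.007]
top0 knob 29 [449.1 -20.8  28.4]
disc 450.2210693359375 -20.26262664794922 41.92841720581055 450.69383726528645 -19.959099662975447
scene0 knob 24 [450.2 -20.8  28. ]
disc 450.75 -22.75 44.44805145263672 450.636480439502 -21.979243276771072
```

>>> jog_arm(
  plan=[
    [40,[0,0,0.5],[0,0,0]],
    [40,[0,0,0.9],[0,0,0]],
    [40,[0,0,0.9],[0,0,0]],
    [40,[0,0,0.9],[0,0,0]],
  ],
)

```text
clock: 9.12
position: [451.0, -20.5, 40.2]
ee_rot: [0.709, -0.705, 0.001, -0.001]
contact_force: [-0.2, -0.1, 1.4]
gripper_width: 40.3
grasp_force: 0.0
```

>>> jog_arm(
  plan=[
    [40,[0,0,0.27],[0,0,0]],
    [40,[0,0,0.27],[0,0,0]],
    [10,[0,0,0.27],[0,0,0]],
    [10,[0,0,0.27],[0,0,0]],
    [10,[0,0,0.27],[0,0,0]],
    [10,[0,0,0.27],[0,0,0]],
    [10,[0,0,0.27],[0,0,0]],
  ],
)

```text
clock: 10.0
position: [451.3, -20.7, 13.9]
ee_rot: [0.709, -0.706, 0.001, -0.001]
contact_force: [-0.5, 0.2, 7.0]
gripper_width: 13.2
grasp_force: 58.6
```

```bash
python3 go.py 450 -21 70 -90 555 141 70 -90
```

```text
clk 10.0 pos [451.3 -20.7  13.9] yaw -89.8 tilt 0.21 w 13.2 F [-0.5  0.2  7. ] grip 58.6 j [ 0.32  0.4  -0.67  0.   -0.5  -0.31]
-> [450. -21.  70.]  [0.003, 0.011, -0.561] [-0.003, 0.001, 0.004]
-> [555. 141.  70.]  [-0.99, -0.641, 0.0] [-0.0, -0.0, 0.0]
-> [555. 141.  70.]  [-0.63, -0.409, 0.0] [-0.0, -0.0, 0.0]
```

>>> jog_arm(
  plan=[
    [10,[0,0,-0.2],[0,0,0]],
    [10,[0,0,-0.56],[0,0,0]],
    [10,[0,0,-0.56],[0,0,0]],
    [10,[0,0,-0.56],[0,0,0]],
  ],
)

```text
clock: 10.5
position: [449.2, -21.2, 68.1]
ee_rot: [0.708, -0.706, -0.0, 0.0]
contact_force: [-0.8, 0.7, -1.1]
gripper_width: 12.7
grasp_force: 58.9
```

>>> jog_arm(
  plan=[
    [10,[-0.3,-0.2,0],[0,0,0]],
    [10,[-0.65,-0.42,0],[0,0,0]],
    [10,[-0.99,-0.64,0],[0,0,0]],
    [10,[-0.99,-0.64,0],[0,0,0]],
    [10,[-0.99,-0.64,0],[0,0,0]],
  ],
)

```text
clock: 11.12
position: [512.1, 77.6, 66.9]
ee_rot: [0.708, -0.706, -0.001, 0.002]
contact_force: [-0.3, -1.2, -1.1]
gripper_width: 13.1
grasp_force: 58.9
```

>>> jog_arm(
  plan=[
    [10,[-0.3,-0.2,0],[0,0,0]],
    [10,[-0.63,-0.4,0],[0,0,0]],
    [10,[-0.63,-0.4,0],[0,0,0]],
    [10,[-0.63,-0.4,0],[0,0,0]],
    [10,[-0.63,-0.4,0],[0,0,0]],
  ],
)

```text
clock: 11.75
position: [552.3, 140.0, 68.1]
ee_rot: [0.708, -0.706, -0.0, 0.001]
contact_force: [-0.2, 0.7, -1.5]
gripper_width: 13.1
grasp_force: 58.9
```

```bash
python3 go.py 555 141 40 -90; python3 - <<'E'
from bench import *; import cv2,numpy as np
o=[]
for n,(u,v) in (("top",(202,190)),("scene",(220,180))):
    d=get_image(n); np.savez(f"pics/{n}5.npz",**d); o.append(cv2.resize(d["img"][v-50:v+50,u-50:u+50],None,fx=4,fy=4,interpolation=cv2.INTER_CUBIC))
cv2.imwrite("pics/pr5.png",np.hstack(o)[...,::-1])
E
```

```text
clk 11.8 pos [552.3 140.   68.1] yaw -89.9 tilt 0.09 w 13.1 F [-0.2  0.7 -1.5] grip 58.9 j [ 0.53  0.46 -0.33 -0.   -0.78 -0.53]
-> [555. 141.  40.]  [-0.011, -0.027, 0.281] [0.001, -0.001, 0.002]
```

View pics/pr5.png

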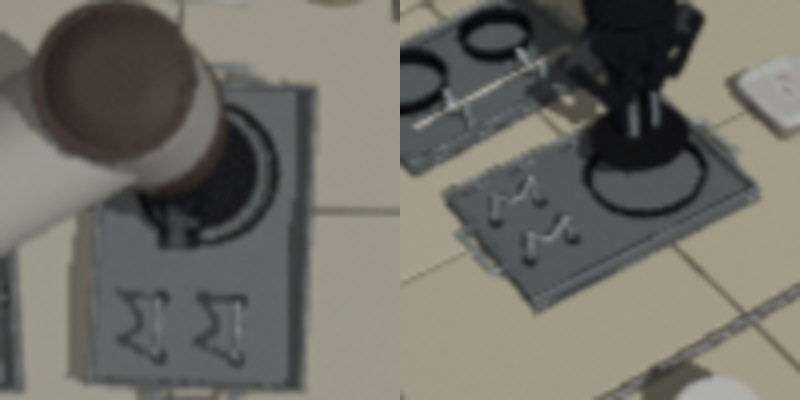

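The press is held level over its collar, at tile (640,140) in the scene view. I'll lower and release it.

>>> jog_arm(
  plan=[
    [10,[-0.01,-0.025,0.15],[0,0,0]],
    [10,[-0.01,-0.025,0.3],[0,0,0]],
    [10,[-0.01,-0.025,0.4],[0,0,0]],
    [10,[-0.01,-0.025,0.45],[0,0,0]],
    [10,[-0.01,-0.025,0.47],[0,0,0]],
    [10,[-0.01,-0.025,0.47],[0,0,0]],
  ],
)

```text
clock: 12.6
position: [556.1, 142.4, 21.5]
ee_rot: [0.708, -0.706, 0.0, -0.0]
contact_force: [-0.5, -0.1, -0.4]
gripper_width: 13.1
grasp_force: 58.9
```

>>> jog_arm(
  plan=[
    [20,[0,0,0],[0,0,0]],
    [30,[0,0,0],[0,0,0]],
    [36,[0,0,-0.1],[0,0,0]],
    [36,[0,0,-0.5],[0,0,0]],
    [36,[0,0,-0.99],[0,0,0]],
    [36,[0,0,-0.99],[0,0,0]],
    [36,[0,0,-0.99],[0,0,0]],
  ],
)

```text
clock: 13.48
position: [555.6, 142.3, 120.9]
ee_rot: [0.708, -0.706, -0.0, -0.0]
contact_force: [-0.2, -0.5, 0.0]
gripper_width: 35.6
grasp_force: 0.0
```

```bash
python3 go.py 421.5 -144.5 140 -90
```

```text
clk 13.5 pos [555.6 142.3 120.9] yaw -89.8 tilt 0.05 w 35.6 F [-0.2 -0.5  0. ] grip 0.0 j [ 0.53  0.4  -0.27 -0.   -0.9  -0.53]
-> [ 421.5 -144.5  140. ]  [0.99, 0.467, -0.067] [-0.0, 0.0, 0.001]
-> [ 421.5 -144.5  140. ]  [0.99, 0.465, -0.067] [-0.0, 0.0, 0.001]
-> [ 421.5 -144.5  140. ]  [0.885, 0.414, -0.06] [-0.001, 0.001, 0.001]
```

>>> jog_arm(
  plan=[
    [60,[0.5,0.23,-0.07],[0,0,0]],
    [85,[0.99,0.465,-0.07],[0,0,0]],
    [85,[0.99,0.465,-0.07],[0,0,0]],
    [85,[0.99,0.465,-0.07],[0,0,0]],
  ],
)

```text
clock: 13.98
position: [509.6, 42.9, 126.8]
ee_rot: [0.708, -0.706, -0.0, 0.0]
contact_force: [-0.1, -0.7, 0.3]
gripper_width: 85.2
grasp_force: 0.0
```

>>> jog_arm(
  plan=[
    [85,[0.5,0.23,-0.03],[0,0,0]],
    [85,[0.99,0.465,-0.07],[0,0,0]],
    [85,[0.99,0.465,-0.07],[0,0,0]],
    [85,[0.99,0.465,-0.07],[0,0,0]],
  ],
)

```text
clock: 14.48
position: [464.4, -55.4, 134.2]
ee_rot: [0.708, -0.706, 0.0, -0.0]
contact_force: [0.8, 0.1, 0.0]
gripper_width: 85.0
grasp_force: 0.0
```

>>> jog_arm(
  plan=[
    [85,[0.5,0.21,-0.03],[0,0,0]],
    [85,[0.885,0.415,-0.06],[0,0,0]],
    [85,[0.885,0.415,-0.06],[0,0,0]],
    [85,[0.885,0.415,-0.06],[0,0,0]],
  ],
)

```text
clock: 14.98
position: [423.4, -143.9, 140.3]
ee_rot: [0.709, -0.705, 0.0, -0.0]
contact_force: [-0.0, 0.6, 0.1]
gripper_width: 85.0
grasp_force: 0.0
```

```bash
python3 go.py 421.8 -144.4 37 -90;  python3 - <<'E'
from bench import *; import cv2,numpy as np
from h import *
o=[]
for n,(u,v) in (("top",(202,190)),("scene",(220,180))):
    d=get_image(n); np.savez(f"pics/{n}6.npz",**d); o.append(cv2.resize(d["img"][v-50:v+50,u-50:u+50],None,fx=4,fy=4,interpolation=cv2.INTER_CUBIC))
    P=cloud(d).reshape(-1,3);q=P[(abs(P[:,0]-555)<20)&(abs(P[:,1]-141)<20)&(P[:,2]>28)];print("knob",len(q),q.mean(0).round(1))
cv2.imwrite("pics/pr6.png",np.hstack(o)[...,::-1])
E
```

```text
clk 15.0 pos [ 423.4 -143.9  140.3] yaw -89.7 tilt 0.03 w 85.0 F [-0.   0.6  0.1] grip 0.0 j [ 0.04  0.18 -0.54  0.   -0.85 -0.03]
-> [ 421.8 -144.4   37. ]  [0.005, 0.016, 0.99] [-0.001, -0.0, 0.004]
-> [ 421.8 -144.4   37. ]  [-0.0, 0.001, 0.043] [0.0, -0.0, 0.0]
knob 30 [553.8 142.4  35.8]
knob 10 [550.5 143.3  35. ]
```

View pics/pr6.png

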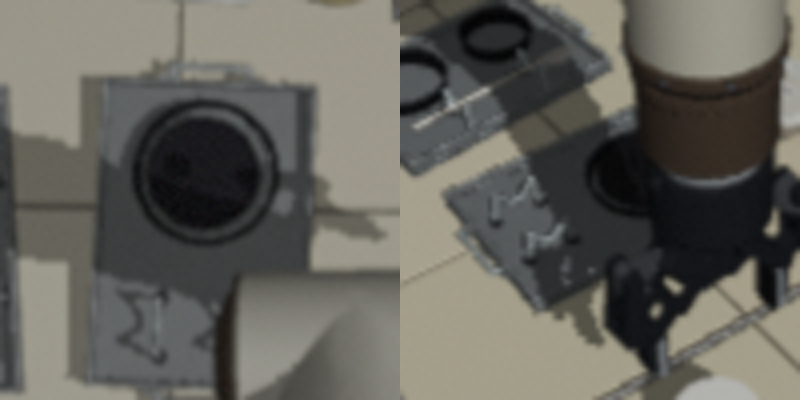

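The press is seated in its collar, with the knob top at 35.8 mm. Now the jar.

>>> jog_arm(
  plan=[
    [85,[0.005,0.015,0.4],[0,0,0]],
    [85,[0.005,0.015,0.8],[0,0,0]],
    [85,[0.005,0.015,0.99],[0,0,0]],
    [85,[0.005,0.015,0.99],[0,0,0]],
    [50,[0.005,0.015,0.99],[0,0,0]],
    [50,[0.005,0.015,0.99],[0,0,0]],
    [50,[0.005,0.015,0.99],[0,0,0]],
    [50,[0.005,0.015,0.99],[0,0,0]],
    [50,[0.005,0.015,0.99],[0,0,0]],
    [50,[0.005,0.015,0.99],[0,0,0]],
  ],
)

```text
clock: 16.32
position: [421.7, -145.0, 42.9]
ee_rot: [0.708, -0.706, 0.001, -0.001]
contact_force: [-1.1, 2.1, 6.0]
gripper_width: 59.1
grasp_force: 63.7
```

```bash
python3 go.py 421.8 -144.4 112 -90 443.7 378.1 112 -90
```

```text
clk 16.3 pos [ 421.7 -145.    42.9] yaw -89.8 tilt 0.16 w 59.1 F [-1.1  2.1  6. ] grip 63.7 j [ 0.04  0.33 -0.66  0.   -0.57 -0.03]
-> [ 421.8 -144.4  112. ]  [-0.006, -0.003, -0.691] [-0.003, -0.0, 0.004]
-> [443.7 378.1 112. ]  [-0.99, -0.041, -0.0] [0.0, -0.0, -0.0]
-> [443.7 378.1 112. ]  [-0.99, -0.041, -0.0] [0.0, -0.0, -0.0]
-> [443.7 378.1 112. ]  [-0.99, -0.041, -0.0] [0.0, -0.0, -0.0]
-> [443.7 378.1 112. ]  [-0.99, -0.041, -0.0] [0.0, -0.0, -0.0]
-> [443.7 378.1 112. ]  [-0.99, -0.041, -0.001] [0.0, -0.0, -0.0]
-> [443.7 378.1 112. ]  [-0.275, -0.011, 0.0] [0.0, -0.0, -0.0]
```

>>> jog_arm(
  plan=[
    [50,[0,0,-0.2],[0,0,0]],
    [50,[0,0,-0.45],[0,0,0]],
    [50,[0,0,-0.7],[0,0,0]],
    [50,[0,0,-0.7],[0,0,0]],
  ],
)

```text
clock: 16.82
position: [422.3, -145.1, 113.5]
ee_rot: [0.708, -0.706, 0.002, -0.002]
contact_force: [0.3, -0.1, -2.3]
gripper_width: 59.2
grasp_force: 65.0
```

>>> jog_arm(
  plan=[
    [50,[-0.2,-0.01,0],[0,0,0]],
    [50,[-0.5,-0.02,0],[0,0,0]],
    [50,[-0.8,-0.03,0],[0,0,0]],
    [50,[-0.99,-0.04,0],[0,0,0]],
  ],
)

```text
clock: 17.32
position: [423.7, -45.1, 110.5]
ee_rot: [0.708, -0.706, -0.0, 0.0]
contact_force: [0.2, -0.1, -1.2]
gripper_width: 59.3
grasp_force: 65.0
```

>>> jog_arm(
  plan=[
    [50,[-0.3,-0.01,0],[0,0,0]],
    [50,[-0.6,-0.02,0],[0,0,0]],
    [50,[-0.99,-0.04,0],[0,0,0]],
  ],
)

```text
clock: 17.7
position: [427.3, 53.4, 110.5]
ee_rot: [0.708, -0.706, -0.0, 0.001]
contact_force: [0.9, -0.5, -1.1]
gripper_width: 59.3
grasp_force: 65.0
```

>>> jog_arm(
  plan=[
    [50,[-0.3,-0.01,0],[0,0,0]],
    [50,[-0.6,-0.02,0],[0,0,0]],
    [50,[-0.99,-0.04,0],[0,0,0]],
  ],
)

```text
clock: 18.08
position: [430.9, 152.3, 110.4]
ee_rot: [0.708, -0.706, -0.0, 0.001]
contact_force: [0.7, 0.7, -1.5]
gripper_width: 59.1
grasp_force: 65.0
```

>>> jog_arm(
  plan=[
    [50,[-0.3,-0.01,0],[0,0,0]],
    [50,[-0.6,-0.02,0],[0,0,0]],
    [50,[-0.99,-0.04,0],[0,0,0]],
  ],
)

```text
clock: 18.45
position: [434.7, 251.2, 110.2]
ee_rot: [0.708, -0.706, -0.0, 0.001]
contact_force: [0.6, 0.9, -0.5]
gripper_width: 58.9
grasp_force: 65.0
```

>>> jog_arm(
  plan=[
    [50,[-0.3,-0.01,0],[0,0,0]],
    [50,[-0.6,-0.02,0],[0,0,0]],
    [50,[-0.9,-0.04,0],[0,0,0]],
    [50,[-0.9,-0.04,0],[0,0,0]],
    [50,[-0.9,-0.04,0],[0,0,0]],
  ],
)

```text
clock: 19.08
position: [438.4, 340.0, 110.2]
ee_rot: [0.708, -0.706, -0.0, 0.001]
contact_force: [-0.2, 0.4, -1.1]
gripper_width: 59.4
grasp_force: 65.0
```

```bash
python3 go.py 443.7 378.1 85 -90
```

```text
clk 19.1 pos [438.4 340.  110.2] yaw -89.8 tilt 0.14 w 59.4 F [-0.2  0.4 -1.1] grip 65.0 j [ 0.95  0.39 -0.33 -0.   -0.86 -0.95]
-> [443.7 378.1  85. ]  [-0.381, -0.054, 0.252] [0.002, -0.002, 0.003]
```

>>> jog_arm(
  plan=[
    [50,[-0.2,-0.03,0],[0,0,0]],
    [50,[-0.38,-0.055,0.12],[0,0,0]],
    [50,[-0.38,-0.055,0.25],[0,0,0]],
    [50,[-0.38,-0.055,0.25],[0,0,0]],
  ],
)

```text
clock: 19.58
position: [443.5, 377.7, 84.0]
ee_rot: [0.708, -0.706, 0.0, 0.003]
contact_force: [0.3, -0.3, -1.6]
gripper_width: 59.1
grasp_force: 65.0
```

```bash
python3 go.py 443.7 378.1 50 -90; python3 - <<'E'
from bench import *; import cv2,numpy as np
o=[]
for n,(u,v) in (("top",(140,200)),("scene",(185,150))):
    d=get_image(n); np.savez(f"pics/{n}7.npz",**d); o.append(cv2.resize(d["img"][v-50:v+50,u-50:u+50],None,fx=4,fy=4,interpolation=cv2.INTER_CUBIC))
cv2.imwrite("pics/ja7.png",np.hstack(o)[...,::-1])
E
```

```text
clk 19.6 pos [443.5 377.7  84. ] yaw -89.8 tilt 0.29 w 59.1 F [ 0.3 -0.3 -1.6] grip 65.0 j [ 0.98  0.46 -0.28 -0.   -0.83 -0.98]
-> [443.7 378.1  50. ]  [-0.006, -0.003, 0.34] [0.003, -0.004, 0.003]
```

View pics/ja7.png

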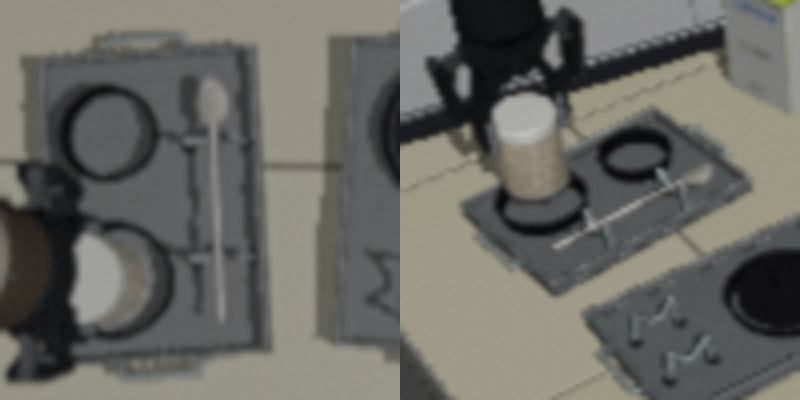

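The jar is upright over its collar, at scene tile (533,150). I'll lower it and open.

>>> jog_arm(
  plan=[
    [50,[0,0,0.1],[0,0,0]],
    [50,[0,0,0.2],[0,0,0]],
    [50,[0,0,0.28],[0,0,0]],
    [50,[0,0,0.31],[0,0,0]],
    [50,[0,0,0.33],[0,0,0]],
    [50,[0,0,0.34],[0,0,0]],
    [50,[0,0,0.34],[0,0,0]],
  ],
)

```text
clock: 20.55
position: [444.6, 379.0, 52.5]
ee_rot: [0.708, -0.706, -0.0, -0.0]
contact_force: [0.9, 0.7, -1.1]
gripper_width: 58.8
grasp_force: 65.0
```

```bash
python3 go.py 443.7 378.1 150 -90
```

```text
clk 20.6 pos [444.6 379.   52.5] yaw -89.8 tilt 0.02 w 58.8 F [ 0.9  0.7 -1.1] grip 65.0 j [ 0.98  0.5  -0.31  0.   -0.76 -0.98]
-> [443.7 378.1 150. ]  [0.009, 0.009, -0.975] [-0.0, 0.0, 0.003]
```

>>> jog_arm(
  plan=[
    [50,[0.01,0,0.015],[0,0,0]],
    [50,[0.01,0,0.025],[0,0,0]],
    [50,[0.01,0,0.025],[0,0,0]],
  ],
)

```text
clock: 20.92
position: [444.6, 377.9, 50.0]
ee_rot: [0.708, -0.706, 0.0, -0.0]
contact_force: [0.1, -0.3, 0.6]
gripper_width: 59.3
grasp_force: 65.1
```

>>> jog_arm(
  plan=[
    [66,[0,0,0],[0,0,0]],
    [78,[0,0,0],[0,0,0]],
    [85,[0,0,0],[0,0,0]],
    [85,[0,0,-0.2],[0,0,0]],
    [85,[0,0,-0.6],[0,0,0]],
    [85,[0,0,-0.99],[0,0,0]],
    [85,[0,0,-0.99],[0,0,0]],
    [85,[0,0,-0.99],[0,0,0]],
  ],
)

```text
clock: 21.92
position: [444.1, 377.5, 148.3]
ee_rot: [0.708, -0.706, -0.0, 0.0]
contact_force: [0.8, -0.1, -0.0]
gripper_width: 84.9
grasp_force: 0.0
```

```bash
python3 go.py 540 10 150 -90 550.5 -223 150 -90; python3 - <<'E'
from h import *
from bench import get_image
for n in("top","scene"):
    d=get_image(n); np.savez(f"pics/{n}8.npz",**d)
    P=cloud(d).reshape(-1,3);q=P[(abs(P[:,0]-444)<50)&(abs(P[:,1]-378)<50)&(P[:,2]>75)&(P[:,2]<92)];print("jar",len(q),q.mean(0).round(1),q.min(0).round(),q.max(0).round())
# beaker: shape in original views
for n in("top0","scene0"):
    P=cloud(load(n)).reshape(-1,3);P=P[(abs(P[:,0]-550)<45)&(abs(P[:,1]+223)<45)]
    for a,b in((9,35),(35,60),(60,80)):
        q=P[(P[:,2]>a)&(P[:,2]<b)]
        if len(q)>5:
            c=cv2.minEnclosingCircle(q[:,:2].astype(np.float32)); print(n,a,len(q),np.round(c[0],1),round(c[1],1),q.mean(0).round(1))
E
```

```text
clk 21.9 pos [444.1 377.5 148.3] yaw -89.8 tilt 0.05 w 84.9 F [ 0.8 -0.1 -0. ] grip 0.0 j [ 0.98  0.39 -0.21 -0.   -0.97 -0.98]
-> [540.  10. 150.]  [0.99, -0.255, -0.004] [0.0, -0.0, 0.001]
-> [540.  10. 150.]  [0.99, -0.256, -0.004] [0.0, -0.0, 0.001]
-> [540.  10. 150.]  [0.99, -0.258, -0.005] [0.0, -0.0, 0.0]
-> [540.  10. 150.]  [0.707, -0.184, -0.003] [0.001, -0.0, 0.001]
-> [ 550.5 -223.   150. ]  [0.99, -0.045, 0.0] [-0.0, -0.0, -0.0]
-> [ 550.5 -223.   150. ]  [0.99, -0.045, 0.0] [-0.0, -0.0, -0.0]
-> [ 550.5 -223.   150. ]  [0.35, -0.015, 0.001] [-0.0, -0.0, -0.0]
jar 414 [443.  376.5  81.6] [414. 346.  75.] [474. 408.  88.]
jar 166 [443.4 375.4  82.6] [414. 346.  75.] [475. 412.  87.]
top0 9 68 [ 548.6 -224.1] 26.0 [ 550.4 -226.2   22.3]
top0 35 60 [ 548.5 -223.6] 25.5 [ 551.2 -226.8   46.7]
top0 60 79 [ 548.8 -223.8] 27.7 [ 550.7 -228.4   68.3]
scene0 9 163 [ 550.8 -222.4] 27.1 [ 548.  -223.8   22.8]
scene0 35 185 [ 550.4 -222.2] 27.1 [ 550.9 -222.8   48.2]
scene0 60 108 [ 550.2 -222. ] 28.7 [ 553.6 -218.8   66.7]
```

The jar is set down: top at z 82, centre (443,376). Next I'll go to the beaker.

>>> jog_arm(
  plan=[
    [85,[0.4,-0.1,0],[0,0,0]],
    [85,[0.99,-0.255,0],[0,0,0]],
    [85,[0.99,-0.255,0],[0,0,0]],
  ],
)

```text
clock: 22.4
position: [470.0, 275.2, 147.4]
ee_rot: [-0.707, 0.708, 0.0, -0.002]
contact_force: [-0.1, 0.9, -0.9]
gripper_width: 85.0
grasp_force: 0.0
```

>>> jog_arm(
  plan=[
    [85,[0.5,-0.13,0],[0,0,0]],
    [85,[0.99,-0.255,0],[0,0,0]],
    [85,[0.99,-0.255,0],[0,0,0]],
  ],
)

```text
clock: 22.78
position: [496.1, 177.7, 147.8]
ee_rot: [-0.707, 0.707, 0.0, -0.001]
contact_force: [-1.0, 0.7, -0.0]
gripper_width: 85.0
grasp_force: 0.0
```

>>> jog_arm(
  plan=[
    [85,[0.5,-0.13,0],[0,0,0]],
    [85,[0.99,-0.255,0],[0,0,0]],
    [85,[0.99,-0.255,0],[0,0,0]],
  ],
)

```text
clock: 23.15
position: [522.2, 79.6, 148.0]
ee_rot: [0.707, -0.707, -0.0, 0.001]
contact_force: [-0.0, 0.1, -0.2]
gripper_width: 85.1
grasp_force: 0.0
```

>>> jog_arm(
  plan=[
    [85,[0.4,-0.1,0],[0,0,0]],
    [85,[0.7,-0.18,0],[0,0,0]],
    [85,[0.7,-0.18,0],[0,0,0]],
  ],
)

```text
clock: 23.52
position: [540.6, 11.2, 148.1]
ee_rot: [0.708, -0.706, -0.0, 0.0]
contact_force: [-0.7, -0.3, -0.3]
gripper_width: 85.1
grasp_force: 0.0
```

>>> jog_arm(
  plan=[
    [85,[0.5,-0.02,0],[0,0,0]],
    [85,[0.99,-0.04,0],[0,0,0]],
    [85,[0.99,-0.04,0],[0,0,0]],
  ],
)

```text
clock: 23.9
position: [544.6, -88.5, 148.3]
ee_rot: [0.708, -0.707, -0.0, 0.0]
contact_force: [0.5, 0.8, 0.2]
gripper_width: 85.0
grasp_force: 0.0
```

>>> jog_arm(
  plan=[
    [85,[0.5,-0.02,0],[0,0,0]],
    [85,[0.99,-0.04,0],[0,0,0]],
    [85,[0.99,-0.04,0],[0,0,0]],
  ],
)

```text
clock: 24.28
position: [549.3, -187.2, 148.2]
ee_rot: [0.708, -0.707, -0.0, 0.0]
contact_force: [0.0, 1.5, 0.3]
gripper_width: 85.3
grasp_force: 0.0
```

```bash
python3 go.py 549.7 -223 125 -90 549.7 -223 33 -90
```

```text
clk 24.3 pos [ 549.3 -187.2  148.2] yaw -89.9 tilt 0.03 w 85.3 F [0.  1.5 0.3] grip 0.0 j [-0.05  0.38 -0.22 -0.   -0.97  0.05]
-> [ 549.7 -223.   125. ]  [0.358, -0.003, 0.232] [0.0, 0.0, 0.001]
-> [ 549.7 -223.    33. ]  [-0.0, -0.001, 0.92] [0.0, 0.0, 0.0]
```

>>> jog_arm(
  plan=[
    [85,[0.2,0,0.1],[0,0,0]],
    [85,[0.36,0,0.23],[0,0,0]],
    [85,[0.36,0,0.23],[0,0,0]],
    [85,[0.36,0,0.23],[0,0,0]],
  ],
)

```text
clock: 24.78
position: [549.0, -222.5, 125.6]
ee_rot: [0.708, -0.706, -0.0, 0.0]
contact_force: [0.0, -0.4, -0.5]
gripper_width: 85.2
grasp_force: 0.0
```

>>> jog_arm(
  plan=[
    [85,[0,0,0.4],[0,0,0]],
    [85,[0,0,0.75],[0,0,0]],
    [85,[0,0,0.9],[0,0,0]],
    [85,[0,0,0.9],[0,0,0]],
    [40,[0,0,0.9],[0,0,0]],
    [40,[0,0,0.9],[0,0,0]],
    [40,[0,0,0.9],[0,0,0]],
    [40,[0,0,0.9],[0,0,0]],
    [40,[0,0,0.9],[0,0,0]],
    [40,[0,0,0.9],[0,0,0]],
  ],
)

```text
clock: 26.02
position: [550.5, -223.0, 37.8]
ee_rot: [0.708, -0.706, 0.002, -0.001]
contact_force: [0.8, 0.6, 6.6]
gripper_width: 52.5
grasp_force: 62.5
```

```bash
python3 go.py 549.7 -223 130 -90 549.3 387.7 130 -90
```

```text
clk 26.0 pos [ 550.5 -223.    37.8] yaw -89.8 tilt 0.22 w 52.5 F [0.8 0.6 6.6] grip 62.5 j [-0.11  0.53 -0.3   0.   -0.73  0.12]
-> [ 549.7 -223.   130. ]  [0.001, 0.004, -0.922] [-0.003, -0.001, 0.004]
-> [549.3 387.7 130. ]  [-0.99, 0.001, -0.0] [-0.0, 0.0, -0.0]
-> [549.3 387.7 130. ]  [-0.99, 0.001, -0.0] [-0.0, 0.0, -0.0]
-> [549.3 387.7 130. ]  [-0.99, 0.001, -0.0] [-0.0, 0.0, -0.0]
-> [549.3 387.7 130. ]  [-0.99, 0.001, -0.0] [-0.0, 0.0, -0.0]
-> [549.3 387.7 130. ]  [-0.99, 0.001, -0.0] [-0.0, 0.0, -0.0]
-> [549.3 387.7 130. ]  [-0.99, 0.001, -0.0] [-0.0, 0.0, -0.0]
-> [549.3 387.7 130. ]  [-0.167, -0.0, -0.0] [-0.0, 0.0, -0.0]
```

>>> jog_arm(
  plan=[
    [40,[0,0,-0.2],[0,0,0]],
    [40,[0,0,-0.5],[0,0,0]],
    [40,[0,0,-0.8],[0,0,0]],
    [40,[0,0,-0.92],[0,0,0]],
    [40,[0,0,-0.92],[0,0,0]],
  ],
)

```text
clock: 26.65
position: [549.1, -222.7, 128.2]
ee_rot: [0.708, -0.706, 0.0, -0.001]
contact_force: [-0.9, -0.1, -1.4]
gripper_width: 52.2
grasp_force: 62.8
```

>>> jog_arm(
  plan=[
    [40,[-0.2,0,0],[0,0,0]],
    [40,[-0.5,0,0],[0,0,0]],
    [40,[-0.8,0,0],[0,0,0]],
    [40,[-0.99,0,0],[0,0,0]],
  ],
)

```text
clock: 27.15
position: [547.8, -121.8, 126.6]
ee_rot: [0.709, -0.705, -0.001, 0.001]
contact_force: [0.6, -0.7, -0.2]
gripper_width: 52.7
grasp_force: 62.8
```

>>> jog_arm(
  plan=[
    [40,[-0.3,0,0],[0,0,0]],
    [40,[-0.6,0,0],[0,0,0]],
    [40,[-0.99,0,0],[0,0,0]],
  ],
)

```text
clock: 27.52
position: [547.8, -23.6, 127.0]
ee_rot: [0.708, -0.706, -0.0, 0.001]
contact_force: [0.0, 0.7, 0.6]
gripper_width: 52.5
grasp_force: 62.8
```

>>> jog_arm(
  plan=[
    [40,[-0.3,0,0],[0,0,0]],
    [40,[-0.6,0,0],[0,0,0]],
    [40,[-0.99,0,0],[0,0,0]],
  ],
)

```text
clock: 27.9
position: [547.4, 75.3, 127.0]
ee_rot: [0.708, -0.706, -0.0, 0.001]
contact_force: [-0.3, 0.4, -0.6]
gripper_width: 52.4
grasp_force: 62.8
```

>>> jog_arm(
  plan=[
    [40,[-0.3,0,0],[0,0,0]],
    [40,[-0.6,0,0],[0,0,0]],
    [40,[-0.99,0,0],[0,0,0]],
  ],
)

```text
clock: 28.28
position: [547.0, 174.2, 127.0]
ee_rot: [0.708, -0.706, -0.0, 0.001]
contact_force: [-0.3, -0.2, -1.2]
gripper_width: 52.7
grasp_force: 62.8
```

>>> jog_arm(
  plan=[
    [40,[-0.3,0,0],[0,0,0]],
    [40,[-0.6,0,0],[0,0,0]],
    [40,[-0.99,0,0],[0,0,0]],
  ],
)

```text
clock: 28.65
position: [546.6, 273.1, 126.9]
ee_rot: [0.708, -0.706, -0.0, 0.001]
contact_force: [-0.2, -0.3, -1.3]
gripper_width: 52.9
grasp_force: 62.8
```

>>> jog_arm(
  plan=[
    [40,[-0.3,0,0],[0,0,0]],
    [40,[-0.6,0,0],[0,0,0]],
    [40,[-0.9,0,0],[0,0,0]],
    [40,[-0.9,0,0],[0,0,0]],
    [40,[-0.9,0,0],[0,0,0]],
  ],
)

```text
clock: 29.28
position: [546.6, 361.9, 127.2]
ee_rot: [0.708, -0.706, -0.0, 0.001]
contact_force: [-0.0, 0.4, -0.2]
gripper_width: 52.8
grasp_force: 62.8
```

```bash
python3 go.py 549.3 386.5 80 -90
```

```text
clk 29.3 pos [546.6 361.9 127.2] yaw -89.8 tilt 0.09 w 52.8 F [-0.   0.4 -0.2] grip 62.8 j [ 0.83  0.52 -0.05 -0.   -1.01 -0.83]
-> [549.3 386.5  80. ]  [-0.246, -0.028, 0.471] [0.001, -0.001, 0.003]
```

>>> jog_arm(
  plan=[
    [40,[-0.15,-0.03,0],[0,0,0]],
    [40,[-0.26,-0.03,0.15],[0,0,0]],
    [40,[-0.26,-0.03,0.35],[0,0,0]],
    [40,[-0.26,-0.03,0.49],[0,0,0]],
    [40,[-0.26,-0.03,0.49],[0,0,0]],
    [40,[-0.26,-0.03,0.49],[0,0,0]],
  ],
)

```text
clock: 30.02
position: [550.4, 388.5, 79.2]
ee_rot: [0.708, -0.706, 0.0, -0.0]
contact_force: [-0.1, 1.0, -0.8]
gripper_width: 52.7
grasp_force: 62.8
```

```bash
python3 go.py 549.7 388 45 -90; python3 - <<'E'
from bench import *; import cv2,numpy as np
o=[]
for n,(u,v) in (("top",(125,190)),("scene",(195,140))):
    d=get_image(n); np.savez(f"pics/{n}9.npz",**d); o.append(cv2.resize(d["img"][v-40:v+40,u-40:u+40],None,fx=5,fy=5,interpolation=cv2.INTER_CUBIC))
cv2.imwrite("pics/be9.png",np.hstack(o)[...,::-1])
E
```

```text
clk 30.0 pos [550.4 388.5  79.2] yaw -89.8 tilt 0.05 w 52.7 F [-0.1  1.  -0.8] grip 62.8 j [ 0.85  0.59 -0.05  0.   -0.93 -0.85]
-> [549.7 388.   45. ]  [0.006, 0.008, 0.342] [-0.001, 0.0, 0.003]
```

View pics/be9.png

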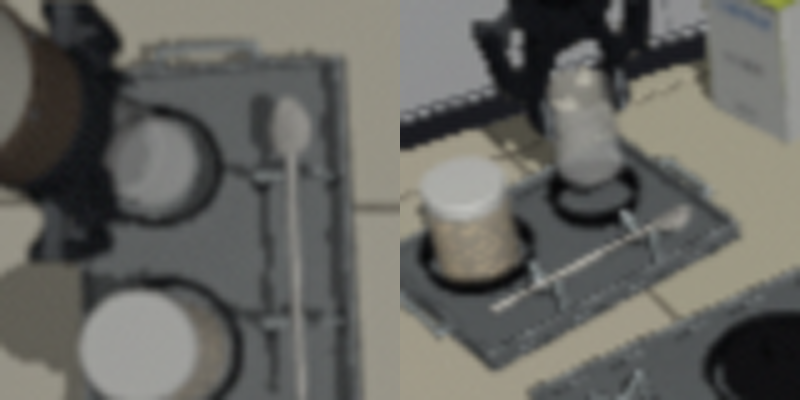

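The beaker is upright above its collar, at scene tile (592,130). The jar is seated and the spatula is in its rests.

>>> jog_arm(
  plan=[
    [40,[0,0,0.1],[0,0,0]],
    [40,[0,0,0.2],[0,0,0]],
    [40,[0,0,0.27],[0,0,0]],
    [40,[0,0,0.3],[0,0,0]],
    [40,[0,0,0.32],[0,0,0]],
    [40,[0,0,0.33],[0,0,0]],
    [40,[0,0,0.34],[0,0,0]],
    [40,[0,0,0.34],[0,0,0]],
  ],
)

```text
clock: 31.12
position: [550.0, 388.3, 44.9]
ee_rot: [0.708, -0.706, -0.0, -0.0]
contact_force: [0.2, 0.5, 0.4]
gripper_width: 52.9
grasp_force: 62.8
```

>>> jog_arm(
  plan=[
    [40,[0,0,0.01],[0,0,0]],
    [40,[0,0,0.01],[0,0,0]],
    [56,[0,0,0.01],[0,0,0]],
    [66,[0,0,0.01],[0,0,0]],
    [78,[0,0,0],[0,0,0]],
    [80,[0,0,-0.2],[0,0,0]],
    [80,[0,0,-0.6],[0,0,0]],
    [80,[0,0,-0.99],[0,0,0]],
    [80,[0,0,-0.99],[0,0,0]],
    [80,[0,0,-0.99],[0,0,0]],
  ],
)

```text
clock: 32.38
position: [549.6, 388.0, 143.3]
ee_rot: [0.708, -0.706, -0.0, 0.0]
contact_force: [1.0, -0.8, -0.5]
gripper_width: 80.0
grasp_force: 0.0
```

```bash
python3 go.py 440 50 130 -98 349.5 -305.5 130 -98; python3 - <<'E'
from h import *
from bench import get_image
for n in("top","scene"):
    d=get_image(n); np.savez(f"pics/{n}10.npz",**d)
    P=cloud(d).reshape(-1,3);q=P[(abs(P[:,0]-549)<45)&(abs(P[:,1]-388)<45)&(P[:,2]>30)&(P[:,2]<84)];print("beaker",len(q),q.mean(0).round(1),q.min(0).round(),q.max(0).round())
E
```

```text
clk 32.4 pos [549.6 388.  143.3] yaw -89.8 tilt 0.06 w 80.0 F [ 1.  -0.8 -0.5] grip 0.0 j [ 0.85  0.53  0.02 -0.   -1.06 -0.85]
-> [440.  50. 130.]  [0.99, 0.324, 0.039] [0.0, -0.0, 0.04]
-> [440.  50. 130.]  [0.99, 0.279, 0.039] [0.0, -0.0, 0.039]
-> [440.  50. 130.]  [0.99, 0.236, 0.039] [0.001, -0.0, 0.039]
-> [440.  50. 130.]  [0.456, 0.089, 0.018] [-0.0, -0.0, 0.018]
-> [ 349.5 -305.5  130. ]  [0.99, 0.109, 0.0] [-0.0, -0.0, 0.0]
-> [ 349.5 -305.5  130. ]  [0.99, 0.109, 0.0] [-0.0, -0.0, 0.0]
-> [ 349.5 -305.5  130. ]  [0.99, 0.109, 0.0] [-0.0, -0.0, 0.0]
-> [ 349.5 -305.5  130. ]  [0.677, 0.074, 0.001] [-0.0, -0.0, 0.0]
beaker 244 [549.1 389.9  57.9] [523. 361.  30.] [574. 415.  80.]
beaker 236 [548.6 385.9  58.9] [523. 360.  30.] [577. 419.  81.]
```

The beaker is seated. Next I'll go to the brush.

>>> jog_arm(
  plan=[
    [60,[0.4,0.13,0],[0,0,0.04]],
    [45,[0.99,0.325,0],[0,0,0.04]],
    [45,[0.99,0.325,0],[0,0,0.04]],
  ],
)

```text
clock: 32.85
position: [515.3, 284.8, 142.2]
ee_rot: [-0.692, 0.722, 0.0, -0.003]
contact_force: [0.4, 0.4, -0.1]
gripper_width: 45.4
grasp_force: 0.0
```

>>> jog_arm(
  plan=[
    [45,[0.5,0.14,0],[0,0,0.04]],
    [45,[0.99,0.28,0],[0,0,0.04]],
    [45,[0.99,0.28,0],[0,0,0.04]],
  ],
)

```text
clock: 33.22
position: [484.7, 188.9, 143.2]
ee_rot: [-0.677, 0.736, 0.0, -0.001]
contact_force: [-0.0, 0.2, 0.1]
gripper_width: 45.2
grasp_force: 0.0
```

>>> jog_arm(
  plan=[
    [45,[0.5,0.12,0],[0,0,0.04]],
    [45,[0.99,0.235,0],[0,0,0.04]],
    [45,[0.99,0.235,0],[0,0,0.04]],
  ],
)

```text
clock: 33.6
position: [454.0, 93.1, 143.5]
ee_rot: [-0.662, 0.75, 0.0, -0.001]
contact_force: [-0.3, -0.2, -0.1]
gripper_width: 44.9
grasp_force: 0.0
```

>>> jog_arm(
  plan=[
    [45,[0.5,0.1,0],[0,0,0.02]],
    [45,[0.99,0.15,0],[0,0,0.02]],
    [45,[0.99,0.15,0],[0,0,0.02]],
  ],
)

```text
clock: 33.98
position: [427.9, -2.8, 143.7]
ee_rot: [-0.654, 0.757, -0.0, -0.0]
contact_force: [0.1, 0.3, 0.2]
gripper_width: 45.4
grasp_force: 0.0
```

>>> jog_arm(
  plan=[
    [45,[0.5,0.06,0],[0,0,0]],
    [45,[0.99,0.11,0],[0,0,0]],
    [45,[0.99,0.11,0],[0,0,0]],
  ],
)

```text
clock: 34.35
position: [403.4, -99.2, 143.7]
ee_rot: [-0.654, 0.757, -0.0, 0.0]
contact_force: [0.1, -0.3, -0.6]
gripper_width: 45.2
grasp_force: 0.0
```

>>> jog_arm(
  plan=[
    [45,[0.5,0.06,0],[0,0,0]],
    [45,[0.99,0.11,0],[0,0,0]],
    [45,[0.99,0.11,0],[0,0,0]],
  ],
)

```text
clock: 34.72
position: [378.9, -195.8, 143.7]
ee_rot: [-0.654, 0.757, -0.0, 0.0]
contact_force: [-0.9, -0.1, 0.3]
gripper_width: 45.2
grasp_force: 0.0
```

```bash
python3 go.py 350 -307 60 -98.1 350 -307 6 -98.1
```

```text
clk 34.7 pos [ 378.9 -195.8  143.7] yaw -98.4 tilt 0.03 w 45.2 F [-0.9 -0.1  0.3] grip 0.0 j [-0.09  0.14 -0.58  0.   -0.85 -0.05]
-> [ 350. -307.   60.]  [0.99, 0.108, 0.726] [-0.0, -0.0, -0.004]
-> [ 350. -307.   60.]  [0.152, 0.017, 0.111] [-0.0, -0.0, -0.0]
-> [ 350. -307.    6.]  [0.0, 0.0, 0.54] [-0.0, -0.0, -0.0]
```

>>> jog_arm(
  plan=[
    [45,[0.5,0.05,0.2],[0,0,0]],
    [45,[0.99,0.11,0.5],[0,0,0]],
    [45,[0.99,0.11,0.5],[0,0,0]],
    [45,[0.99,0.11,0.5],[0,0,0]],
  ],
)

```text
clock: 35.22
position: [354.2, -290.4, 93.8]
ee_rot: [-0.655, 0.755, -0.0, 0.0]
contact_force: [-0.6, 0.8, 0.3]
gripper_width: 44.4
grasp_force: 0.0
```

>>> jog_arm(
  plan=[
    [45,[0.1,0.015,0.3],[0,0,0]],
    [45,[0.15,0.015,0.6],[0,0,0]],
    [45,[0.15,0.015,0.6],[0,0,0]],
    [45,[0.15,0.015,0.6],[0,0,0]],
  ],
)

```text
clock: 35.72
position: [350.7, -305.3, 35.2]
ee_rot: [-0.656, 0.755, -0.001, 0.0]
contact_force: [-0.1, -0.2, -0.4]
gripper_width: 44.9
grasp_force: 0.0
```

```bash
python3 go.py 350 -307 4 -98.1; python3 - <<'E'
from bench import *; import cv2,numpy as np
o=[]
for n,(u,v) in (("top",(357,257)),("scene",(264,300))):
    d=get_image(n); np.savez(f"pics/{n}11.npz",**d); o.append(cv2.resize(d["img"][v-40:v+40,u-40:u+40],None,fx=5,fy=5,interpolation=cv2.INTER_CUBIC))
cv2.imwrite("pics/br11.png",np.hstack(o)[...,::-1])
E
```

```text
clk 35.7 pos [ 350.7 -305.3   35.2] yaw -98.1 tilt 0.15 w 44.9 F [-0.1 -0.2 -0.4] grip 0.0 j [-0.37  0.37 -0.62  0.   -0.57  0.22]
-> [ 350. -307.    4.]  [0.017, 0.006, 0.312] [-0.002, -0.001, 0.001]
```

View pics/br11.png

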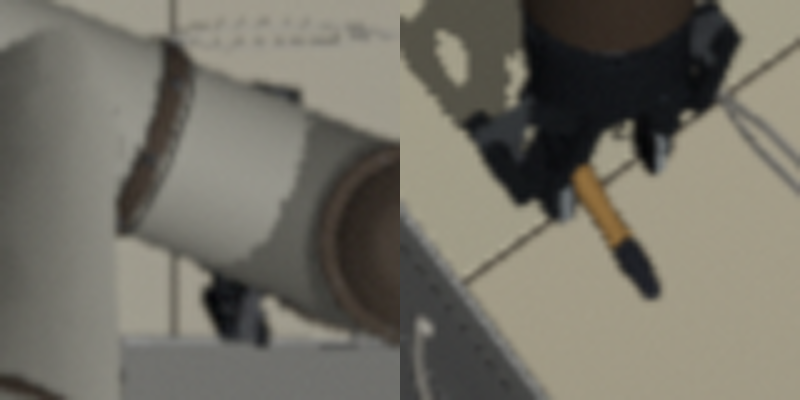

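The fingers straddle the brush handle, at scene tile (595,195). I'll go down and grip.

>>> jog_arm(
  plan=[
    [45,[0.015,0.005,0.2],[0,0,0]],
    [45,[0.015,0.005,0.31],[0,0,0]],
    [45,[0.015,0.005,0.31],[0,0,0]],
    [8,[0.015,0.005,0.31],[0,0,0]],
    [8,[0.015,0.005,0.31],[0,0,0]],
    [8,[0.015,0.005,0.31],[0,0,0]],
    [8,[0.015,0.005,0.31],[0,0,0]],
    [8,[0.015,0.005,0.31],[0,0,0]],
  ],
)

```text
clock: 36.83
position: [348.7, -307.4, 3.4]
ee_rot: [-0.655, 0.756, -0.001, 0.0]
contact_force: [-1.2, 0.5, 5.5]
gripper_width: 11.8
grasp_force: 59.9
```

>>> jog_arm(
  plan=[
    [8,[0,0,-0.3],[0,0,0]],
    [8,[0,0,-0.6],[0,0,0]],
    [8,[0,0,-0.9],[0,0,0]],
    [8,[0,0,-0.9],[0,0,0]],
    [8,[0,0,-0.9],[0,0,0]],
  ],
)

```text
clock: 37.45
position: [347.6, -306.8, 92.2]
ee_rot: [-0.654, 0.756, 0.001, -0.0]
contact_force: [-0.3, 0.8, -0.3]
gripper_width: 11.7
grasp_force: 59.2
```

```bash
python3 go.py 442 143.6 94 -91.3; python3 - <<'E'
from h import *
from bench import get_image
d=get_image("scene"); np.savez("pics/scene12.npz",**d)
P=cloud(d); h=cv2.cvtColor(d["img"],cv2.COLOR_RGB2HSV); m=(h[...,1]>130)&(h[...,0]<25)&(abs(P[...,0]-350)<70)&(abs(P[...,1]+307)<80)&(P[...,2]>20)
q=P[m]; print("handle",len(q),q.mean(0).round(1),q.min(0).round(),q.max(0).round())
E
```

```text
clk 37.5 pos [ 347.6 -306.8   92.2] yaw -98.2 tilt 0.08 w 11.7 F [-0.3  0.8 -0.3] grip 59.2 j [-0.37  0.28 -0.56 -0.   -0.73  0.23]
-> [442.  143.6  94. ]  [-0.99, -0.062, -0.003] [0.0, 0.0, -0.025]
-> [442.  143.6  94. ]  [-0.99, -0.088, -0.003] [0.0, 0.0, -0.025]
-> [442.  143.6  94. ]  [-0.99, -0.115, -0.004] [0.0, 0.0, -0.025]
-> [442.  143.6  94. ]  [-0.99, -0.141, -0.003] [0.001, 0.0, -0.025]
-> [442.  143.6  94. ]  [-0.611, -0.103, -0.002] [-0.0, 0.001, -0.016]
handle 26 [ 347.7 -314.8  102.3] [ 342. -323.   99.] [ 354. -303.  106.]
```

>>> jog_arm(
  plan=[
    [8,[-0.3,-0.02,0],[0,0,-0.025]],
    [8,[-0.6,-0.04,0],[0,0,-0.025]],
    [8,[-0.99,-0.06,0],[0,0,-0.025]],
  ],
)

```text
clock: 37.88
position: [367.7, -209.3, 91.6]
ee_rot: [-0.664, 0.748, 0.001, -0.001]
contact_force: [1.4, 0.3, -0.5]
gripper_width: 11.7
grasp_force: 59.2
```

>>> jog_arm(
  plan=[
    [8,[-0.4,-0.04,0],[0,0,-0.025]],
    [8,[-0.8,-0.07,0],[0,0,-0.025]],
    [8,[-0.99,-0.09,0],[0,0,-0.025]],
  ],
)

```text
clock: 38.25
position: [388.3, -111.3, 91.8]
ee_rot: [-0.675, 0.738, 0.001, -0.001]
contact_force: [0.7, -0.2, -0.3]
gripper_width: 12.0
grasp_force: 59.2
```

>>> jog_arm(
  plan=[
    [8,[-0.4,-0.05,0],[0,0,-0.025]],
    [8,[-0.8,-0.09,0],[0,0,-0.025]],
    [8,[-0.99,-0.115,0],[0,0,-0.025]],
  ],
)

```text
clock: 38.62
position: [409.0, -13.8, 91.8]
ee_rot: [-0.685, 0.729, 0.0, -0.001]
contact_force: [0.1, 0.3, -0.5]
gripper_width: 11.7
grasp_force: 59.2
```

>>> jog_arm(
  plan=[
    [8,[-0.4,-0.06,0],[0,0,-0.025]],
    [8,[-0.8,-0.1,0],[0,0,-0.025]],
    [8,[-0.99,-0.14,0],[0,0,-0.025]],
  ],
)

```text
clock: 39.0
position: [429.4, 83.9, 91.8]
ee_rot: [-0.694, 0.72, 0.0, -0.001]
contact_force: [1.1, -0.3, 0.1]
gripper_width: 12.0
grasp_force: 59.2
```

>>> jog_arm(
  plan=[
    [8,[-0.3,-0.05,0],[0,0,-0.015]],
    [8,[-0.55,-0.1,0],[0,0,-0.015]],
    [8,[-0.55,-0.1,0],[0,0,-0.015]],
    [8,[-0.55,-0.1,0],[0,0,-0.015]],
  ],
)

```text
clock: 39.5
position: [441.0, 136.2, 92.1]
ee_rot: [-0.699, 0.715, 0.0, -0.001]
contact_force: [-0.2, 0.6, 0.4]
gripper_width: 11.8
grasp_force: 59.2
```

```bash
python3 go.py 442.5 143.6 55 -91.3; python3 - <<'E'
from h import *
from bench import get_image
d=get_image("scene"); np.savez("pics/scene13.npz",**d)
P=cloud(d); h=cv2.cvtColor(d["img"],cv2.COLOR_RGB2HSV); m=(h[...,1]>130)&(h[...,0]<25)&(abs(P[...,0]-442)<70)&(abs(P[...,1]-143)<80)&(P[...,2]>50)
q=P[m]; print("handle",len(q),q.mean(0).round(1),q.min(0).round(),q.max(0).round())
E
```

```text
clk 39.5 pos [441.  136.2  92.1] yaw -91.4 tilt 0.14 w 11.8 F [-0.2  0.6  0.4] grip 59.2 j [ 0.65  0.27 -0.57 -0.   -0.73 -0.68]
-> [442.5 143.6  55. ]  [-0.075, -0.014, 0.371] [0.002, -0.001, -0.001]
handle 9 [441.9 129.5 103.2] [437. 120.  97.] [448. 145. 105.]
```

>>> jog_arm(
  plan=[
    [8,[-0.075,-0.015,0.15],[0,0,0]],
    [8,[-0.075,-0.015,0.37],[0,0,0]],
    [8,[-0.075,-0.015,0.5],[0,0,0]],
    [8,[-0.075,-0.015,0.57],[0,0,0]],
    [8,[-0.075,-0.015,0.6],[0,0,0]],
    [8,[-0.075,-0.015,0.62],[0,0,0]],
    [8,[-0.075,-0.015,0.62],[0,0,0]],
  ],
)

```text
clock: 40.42
position: [443.7, 144.8, 31.1]
ee_rot: [-0.699, 0.715, -0.0, 0.0]
contact_force: [-0.3, -0.2, -0.0]
gripper_width: 11.7
grasp_force: 59.2
```

Lower slightly, release with a modest opening, and rise.

>>> jog_arm(
  plan=[
    [8,[0,0.01,0.015],[0,0,0]],
    [8,[0,0.01,0.02],[0,0,0]],
    [8,[0,0.01,0.02],[0,0,0]],
    [18,[0,0.01,0.02],[0,0,0]],
    [28,[0,0.01,0.02],[0,0,0]],
    [30,[0,0.01,-0.1],[0,0,0]],
    [30,[0,0.01,-0.5],[0,0,0]],
    [30,[0,0.01,-0.99],[0,0,0]],
    [30,[0,0.01,-0.99],[0,0,0]],
    [30,[0,0.01,-0.99],[0,0,0]],
  ],
)

```text
clock: 41.68
position: [442.1, 144.5, 130.1]
ee_rot: [-0.699, 0.715, 0.0, 0.0]
contact_force: [-1.2, 0.5, -0.1]
gripper_width: 29.8
grasp_force: 0.0
```

>>> jog_arm(
  plan=[
    [30,[0.5,0.1,-0.2],[0,0,0]],
    [30,[0.99,0.2,-0.5],[0,0,0]],
    [30,[0.99,0.2,-0.5],[0,0,0]],
    [30,[0.99,0.2,-0.5],[0,0,0]],
  ],
)

```text
clock: 42.18
position: [419.7, 46.0, 178.9]
ee_rot: [-0.699, 0.715, 0.0, -0.001]
contact_force: [-0.2, 1.1, 0.2]
gripper_width: 30.1
grasp_force: 0.0
```

>>> jog_arm(
  plan=[
    [30,[0.5,0.1,0],[0,0,0]],
    [30,[0.99,0.2,0],[0,0,0]],
    [30,[0.99,0.2,0],[0,0,0]],
    [30,[0.99,0.2,0],[0,0,0]],
  ],
)

```text
clock: 42.68
position: [398.2, -51.8, 179.0]
ee_rot: [-0.699, 0.715, 0.0, -0.001]
contact_force: [0.3, -0.4, -0.6]
gripper_width: 29.7
grasp_force: 0.0
```

```bash
python3 go.py; python3 - <<'E'
from h import *
from bench import get_image
o=[]
for n,c in(("top",(105,145,135,105)),("scene",(145,105,135,105))):
    d=get_image(n); np.savez(f"pics/{n}14.npz",**d); P=cloud(d); h=cv2.cvtColor(d["img"],cv2.COLOR_RGB2HSV)
    m=(h[...,1]>90)&(h[...,0]<25)&(abs(P[...,0]-442)<40)&(abs(P[...,1]-143)<70)&(P[...,2]>20); q=P[m]
    if len(q): print(n,"handle",len(q),q.mean(0).round(1),q.min(0).round(),q.max(0).round())
    for nm,x,y,z0,z1,r in(("knob",555,141,28,45,15),("beaker",549,388,60,84,40),("jar",444,377,75,92,45)):
        m=(abs(P[...,0]-x)<r)&(abs(P[...,1]-y)<r)&(P[...,2]>z0)&(P[...,2]<z1); q=P[m]; print(nm,len(q),q.mean(0).round(1) if len(q) else "",np.round((q.min(0)+q.max(0))/2,1) if len(q) else "")
    u,v=(165,200) if n=="top" else (205,165)
    o.append(cv2.resize(d["img"][v-60:v+60,u-75:u+75],(400,320),interpolation=cv2.INTER_CUBIC))
cv2.imwrite("pics/fin.png",np.hstack(o)[...,::-1])
E
```

```text
clk 42.7 pos [398.2 -51.8 179. ] yaw -91.3 tilt 0.10 w 29.7 F [ 0.3 -0.4 -0.6] grip 0.0 j [ 0.28  0.05 -0.58 -0.   -0.94 -0.3 ]
top handle 82 [442.5 155.6  38.2] [438. 127.  30.] [447. 186.  46.]
knob 30 [553.7 142.3  36.3] [553.5 142.7  35.5]
beaker 123 [550.  391.4  71.2] [548.6 387.8  71.4]
jar 413 [442.8 376.7  81.5] [443.9 377.5  81.9]
knob 1 [564.  144.1  35.4] [564.  144.1  35.4]
beaker 84 [544.4 394.3  70.1] [547.5 389.5  70.5]
jar 168 [443.3 374.9  82.5] [444.5 376.6  81.1]
```

View pics/fin.png

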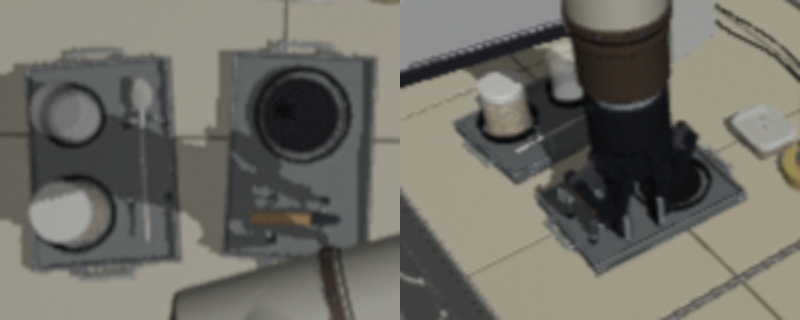

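All five things are in place: the brush lies level in its rests at tile (295,218), the spatula at (145,160), and the disc, beaker and jar are in their collars. I'm handing in.

```bash
python3 -c "from bench import *; print(job_done())"
```

```text
the job is handed in; nothing more can be done
None
```

I made up both kits and handed the job in at about 43 s of robot time; the last camera check showed all five pieces seated, but the hand-in returned no verdict.

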